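# Try the clamp cylinders and set the seized one up for stripping

## Robot

A 6-joint arm with a two-finger parallel gripper is mounted at the origin on a cart in front of the work surface, level with it; the furniture and walls round the work are solid. World frame = base frame: x ahead of the robot, y to its left, z up, the work surface at z = 0. Lengths are in m, angles in rad, forces in N, time in s.
With the tool pointing down it reaches from about 0.4 to 0.825 m from the base axis. Payload 7 kg.
Tool frame: the origin (TCP) lies between the finger pads; the fingertips stand 25 mm ahead of it and the grasp point (between the pads) lies 6 mm ahead of it (arm.tip_extent is the z of the fingertips in the tool frame, in m); z points along the fingers, x is the direction in which the jaws open and shut, and the axes are right-handed (so a half turn about z gives the same grasp; the last joint's range is limited). The gripper opens to 88 mm and grips with 3 to 60 N. Pads are 19 mm wide; open, the fingers measure 130 mm over their backs; the gripper's body (78 mm by 193 mm) begins 47 mm behind the grasp point.
Start: joints at [1.573, 0.359, 0.012, 0, -1.224, -0.288], TCP at [0.19, 0.648, 0.252] pointing down, gripper open.
Joint ranges: [-3.07, 3.07], [-1.43, 2.12], [-1.02, 1.25], [-3.03, 1.67], [-3.05, -0], [-3.03, 3.03]. Speed limits (rad/s): [2.39, 2.39, 3.01, 3.14, 3.14, 3.14].

## Interface

Orientations are given as [roll, pitch, yaw] about the fixed x, y, z axes, in that order (R = Rz(yaw) Ry(pitch) Rx(roll)).
In Python, from station import monitor, grab_frame, job_done, arm gives the robot as it stands.
- The arm moves only by the shell command python3 -m jog 'ROWS' [FORCE]. ROWS is JSON, a list that holds one entry, the list of rows, each a list of 7 numbers: the shift along the world's x, y, z in m, then the turn, a rotation vector about the world's x, y, z in rad, then the opening, from 0 (shut) to 1 (fully open). In form: [[[dx, dy, dz, ax, ay, az, claw], ...]]. A call has 1 to 20 rows; each row shifts and turns the commanded pose from where the row before left it; what a row does not reach is not made up. A row lasts 1/8 s, in which the tool goes at most 62.5 mm and 10.7 degrees, less where a joint would pass 70% of its speed; a pose out of reach is approached as far as the arm can. A call is refused whole if a number of a shift passes 0.0625 or a number of a turn 0.188, either way. A call with a gripper value outside its range is refused whole. The fingers move at their own pace and stop on an object; FORCE is the grip in N (left out, the last holds). Time passes only in rows, so rows that do not move let the fingers close. It gives the time, the measured TCP pose, the force and the opening at its end, in the units of the state.
- monitor.get_state(): the state, without advancing time (a new reading comes with each control period).
- grab_frame(name): name is "scene" or "top"; returns a dict with "pixels" (420x560x3 uint8, red, green, blue), "K" (3x3 intrinsics, pixels), "k1" (the pictures are not rectified: a ray, as slopes to the right and down, at radius r is drawn at 1 + k1 r^2 times it, then the intrinsics apply), "view" (4x4, takes a point from world to camera coordinates). Camera axes: x right, y down, z forward; pixel columns grow to the right and rows downward; lengths in m; the calibration is good to about 2 mm. A picture is of the moment at which its call begins. There is no depth.
- job_done(): hands the job in, once; it reports no verdict.
The state is a dict: "t": time; "q": joint angles; "qd": joint speeds; "joint_efforts": joint torques, N m; "eef_pos": TCP position; "ee_rot": TCP orientation; "force": force on the tool from outside, world axes, zero at the start; "moment": the same for the moment, N m; "width": finger opening in m.
Only numpy, scipy, OpenCV 4.12 (cv2) and the standard library are available. Lean on these libraries where they do the work, as an engineer would, in place of code of your own. Each camera call takes 0.05 s, during which the arm holds its last target.

## Task

Three small air cylinders lie in the grooves of the wooden rack with their rubber feet towards you: first push every rod in until it is fully home or stops dead. Leave those that go fully home lying in their grooves; the one that sticks part-way must come out and be laid down in the single-groove cradle the other way round, foot end in first, so that its blank rear cap stands clear of the cradle's front for the screwdriver. The grooves cover the grip you need, so put it down on the free bench and take it again by its other end; do not shift the other things on the bench.

Things in the scene. Friction and masses are not known exactly. Their poses are not given: they have to be found in the camera images.
- rack: Wooden block fixed to bench, 107 mm long (x) x 206. Origin: centre of its underside; x runs along its 3 open-topped grooves from mouth (x = -53.5 mm) to end board (inner face +41.5 mm, 46 mm high); z up. Grooves 38 mm wide at y = +64, 0, -64 mm (one cylinder in each, in any order); floor z = 8 mm, cheeks to 42 mm. Each cylinder's front 35 to 42 mm and its rod stand out of the mouth; only these can be gripped, the rest lies level with the cheeks.
- cradle: Stripping cradle: wooden block with one open-topped groove, fixed to the bench, 137 mm long (x), 84 wide (base 128 wide, 8 thick), empty. Origin: centre of its underside; x runs along the groove from mouth (x = -68.5 mm) to end board (inner face +56.5 mm, 46 mm high); z up. Groove 40 mm wide on y = 0, floor z = 8 mm, cheeks to 42 mm.
- free_spot (a point): Point on the bare bench just beyond the vice, between rack and cradle. The bench is free for 0.10 m to its left and right and 50 mm nearer and farther: room to put a cylinder down crosswise. The vice nearer the robot is 106 mm high.
- cyl_1_centre (a point): Centre of the body of air cylinder 1 (in any of the three grooves): square aluminium body 34 x 34 mm, 130 mm long, grey end caps, two flat brass port filters on top, 0.2 to 0.3 kg. Point half-way along, 17 mm above its underside; its x axis points to the blank rear cap; the rod leaves the front cap at -65 mm; z up.
- cyl_1_rear (a point): Centre of the rear face (no rod; four cap screws) of cylinder 1, 65 mm from its centre along its x axis.
- cyl_1_foot (a point): Centre of the front face of the round rubber foot (30 mm across, 14 mm thick) on the end of cylinder 1's 10 mm steel rod; moves with the rod. With the rod fully out it lies 135 mm from the body's centre, with the rod home 85 mm.
- rod_1 (a joint): Rod travel in m: 0 fully out, 0.050 fully home (the foot then stands 6 mm off the front cap). No spring and no air: a sound rod slides home under about 3 N and stays where it is left; a seized one stops dead part-way, 20 to 26 mm in from fully out, and goes no further; it can still be drawn out again.
- cyl_2_centre (a point): Centre of the body of air cylinder 2 (in any of the three grooves): square aluminium body 34 x 34 mm, 130 mm long, grey end caps, two flat brass port filters on top, 0.2 to 0.3 kg. Point half-way along, 17 mm above its underside; its x axis points to the blank rear cap; the rod leaves the front cap at -65 mm; z up.
- cyl_2_rear (a point): Centre of the rear face (no rod; four cap screws) of cylinder 2, 65 mm from its centre along its x axis.
- cyl_2_foot (a point): Centre of the front face of the round rubber foot (30 mm across, 14 mm thick) on the end of cylinder 2's 10 mm steel rod; moves with the rod. With the rod fully out it lies 135 mm from the body's centre, with the rod home 85 mm.
- rod_2 (a joint): Rod travel in m: 0 fully out, 0.050 fully home (the foot then stands 6 mm off the front cap). No spring and no air: a sound rod slides home under about 3 N and stays where it is left; a seized one stops dead part-way, 20 to 26 mm in from fully out, and goes no further; it can still be drawn out again.
- cyl_3_centre (a point): Centre of the body of air cylinder 3 (in any of the three grooves): square aluminium body 34 x 34 mm, 130 mm long, grey end caps, two flat brass port filters on top, 0.2 to 0.3 kg. Point half-way along, 17 mm above its underside; its x axis points to the blank rear cap; the rod leaves the front cap at -65 mm; z up.
- cyl_3_rear (a point): Centre of the rear face (no rod; four cap screws) of cylinder 3, 65 mm from its centre along its x axis.
- cyl_3_foot (a point): Centre of the front face of the round rubber foot (30 mm across, 14 mm thick) on the end of cylinder 3's 10 mm steel rod; moves with the rod. With the rod fully out it lies 135 mm from the body's centre, with the rod home 85 mm.
- rod_3 (a joint): Rod travel in m: 0 fully out, 0.050 fully home (the foot then stands 6 mm off the front cap). No spring and no air: a sound rod slides home under about 3 N and stays where it is left; a seized one stops dead part-way, 20 to 26 mm in from fully out, and goes no further; it can still be drawn out again.
- offcut_dark: Dark wood offcut, 44 x 50 x 30 mm, loose, to the right of the vice. Bystander; origin at the centre of its underside.
- tub: Open plastic tub of screws, 77 mm across, 48 high, loose, to the left of the vice. Bystander; origin at the centre of its underside.
- battery: Black tool battery, 70 x 124 x 59 mm, at the left. Bystander; origin at the centre of its underside.

How it is judged:
On the way:
1. every rod has been pushed in, to its home or to where it sticks (at least 17 mm in) (value of joint each of rod_1, rod_2, rod_3 above 0.017 m), for 0.2 s.
At the end, for the whole second after the job is handed in: At rest, each cylinder either has its rod home (44 of 50 mm or more) and lies flat in its rack groove (7 mm sideways, 15 mm off the end board), or, if seized, lies flat in the cradle (7 mm), foot end in, 40 mm or more of its body inside and its rear face 25 mm or more out in front (((value of joint rod_1 above 0.044 m and x of cyl_1_rear in the frame of rack above 0.0265 m and z of cyl_1_centre in the frame of rack below 0.03 m and ((y of cyl_1_centre in the frame of rack between 0.057 and 0.071 m and y of cyl_1_rear in the frame of rack between 0.057 and 0.071 m) or (y of cyl_1_centre in the frame of rack between -0.007 and 0.007 m and y of cyl_1_rear in the frame of rack between -0.007 and 0.007 m) or (y of cyl_1_centre in the frame of rack between -0.071 and -0.057 m and y of cyl_1_rear in the frame of rack between -0.071 and -0.057 m))) or (value of joint rod_1 below 0.044 m and x of cyl_1_centre in the frame of cradle above -0.0935 m and x of cyl_1_rear in the frame of cradle below -0.0935 m and z of each of cyl_1_centre, cyl_1_rear in the frame of cradle below 0.03 m and y of cyl_1_centre in the frame of cradle between -0.007 and 0.007 m and y of cyl_1_rear in the frame of cradle between -0.007 and 0.007 m)) and ((value of joint rod_2 above 0.044 m and x of cyl_2_rear in the frame of rack above 0.0265 m and z of cyl_2_centre in the frame of rack below 0.03 m and ((y of cyl_2_centre in the frame of rack between 0.057 and 0.071 m and y of cyl_2_rear in the frame of rack between 0.057 and 0.071 m) or (y of cyl_2_centre in the frame of rack between -0.007 and 0.007 m and y of cyl_2_rear in the frame of rack between -0.007 and 0.007 m) or (y of cyl_2_centre in the frame of rack between -0.071 and -0.057 m and y of cyl_2_rear in the frame of rack between -0.071 and -0.057 m))) or (value of joint rod_2 below 0.044 m and x of cyl_2_centre in the frame of cradle above -0.0935 m and x of cyl_2_rear in the frame of cradle below -0.0935 m and z of each of cyl_2_centre, cyl_2_rear in the frame of cradle below 0.03 m and y of cyl_2_centre in the frame of cradle between -0.007 and 0.007 m and y of cyl_2_rear in the frame of cradle between -0.007 and 0.007 m)) and ((value of joint rod_3 above 0.044 m and x of cyl_3_rear in the frame of rack above 0.0265 m and z of cyl_3_centre in the frame of rack below 0.03 m and ((y of cyl_3_centre in the frame of rack between 0.057 and 0.071 m and y of cyl_3_rear in the frame of rack between 0.057 and 0.071 m) or (y of cyl_3_centre in the frame of rack between -0.007 and 0.007 m and y of cyl_3_rear in the frame of rack between -0.007 and 0.007 m) or (y of cyl_3_centre in the frame of rack between -0.071 and -0.057 m and y of cyl_3_rear in the frame of rack between -0.071 and -0.057 m))) or (value of joint rod_3 below 0.044 m and x of cyl_3_centre in the frame of cradle above -0.0935 m and x of cyl_3_rear in the frame of cradle below -0.0935 m and z of each of cyl_3_centre, cyl_3_rear in the frame of cradle below 0.03 m and y of cyl_3_centre in the frame of cradle between -0.007 and 0.007 m and y of cyl_3_rear in the frame of cradle between -0.007 and 0.007 m)) and linear speed of each of cyl_1, cyl_2, cyl_3 below 0.02 m/s); the robot touches nothing.
It fails at once if a bystander was pushed away by more than 30 mm (distance of any of offcut_dark, tub, battery from where it was at the start of the episode above 0.03 m).
It also fails if it takes over 72 s, if anything falls off the work surface, if the arm or the gripper's body presses on something with over 40 N, if the wrist force passes 120 N, or if a joint passes its speed limit or range.

## Working session

There is one attempt and no reset: what is moved stays moved. The work goes in short steps, Python scripts to look and compute and a shell command to move; the robot and the scene stay as the last step left them, time stands still between calls to the robot, and variables do not carry over. Pictures are saved under pics/ and viewed, and the job is handed in when it is done.

```bash
ls; mkdir -p pics
cat > h.py <<'E'
import numpy as np, cv2
from station import monitor, grab_frame, job_done, arm
def snap(name,fn):
    f=grab_frame(name); cv2.imwrite('pics/'+fn,f['pixels'][:,:,::-1]); 
    import pickle; pickle.dump({k:f[k] for k in f},open('pics/'+fn+'.pkl','wb')); return f
def load(fn):
    import pickle; return pickle.load(open('pics/'+fn+'.pkl','rb'))
def ray(f,u,v):
    K=np.array(f['K']);k1=f['k1'];V=np.array(f['view'])
    d=np.array([(u-K[0,2])/K[0,0],(v-K[1,2])/K[1,1]]);s=d.copy()
    for _ in range(50): s=d/(1+k1*(s@s))
    R=V[:3,:3];t=V[:3,3]
    return -R.T@t, R.T@np.array([s[0],s[1],1])
def onz(f,u,v,z):
    c,d=ray(f,u,v); return c+d*(z-c[2])/d[2]
def proj(f,p):
    K=np.array(f['K']);V=np.array(f['view']);c=V[:3,:3]@np.array(p)+V[:3,3]
    s=c[:2]/c[2];s=s*(1+f['k1']*(s@s)); return K[0,0]*s[0]+K[0,2],K[1,1]*s[1]+K[1,2]
def st():
    s=monitor.get_state(); 
    for k in ['t','eef_pos','ee_rot','force','width','q']: print(k,np.round(s[k],4))
E
python3 - <<'E'
from h import *
st()
for n in ['scene','top']:
    f=snap(n,n+'0.png'); print(np.round(f['K'],1),f['k1'],np.round(f['view'],3))
E
```

```text
pics
t 0.0
eef_pos [0.1902 0.6472 0.2506]
ee_rot [-3.1415e+00 -1.6000e-03 -1.8567e+00]
force [ 0.637  -1.0065 -0.3791]
width 0.0876
q [ 1.5731e+00  3.5940e-01  1.1100e-02 -4.0000e-04 -1.2241e+00 -2.8810e-01]
[[431.    0.  279.9]
 [  0.  431.  214.3]
 [  0.    0.    1. ]] -0.09482130837249197 [[ 0.8   -0.6    0.017 -0.354]
 [-0.296 -0.419 -0.859  0.236]
 [ 0.523  0.682 -0.512  0.934]
 [ 0.     0.     0.     1.   ]]
[[446.8   0.  282.4]
 [  0.  446.8 208.1]
 [  0.    0.    1. ]] 0.041896379683981036 [[-0.01  -1.     0.009  0.089]
 [-0.997  0.009 -0.073  0.535]
 [ 0.073 -0.01  -0.997  1.554]
 [ 0.     0.     0.     1.   ]]
```

View pics/scene0.png

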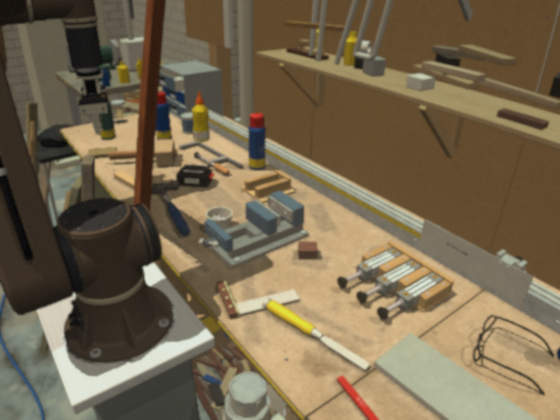

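View pics/top0.png

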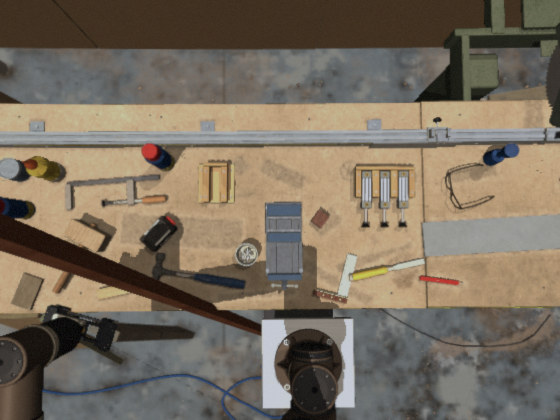

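Run:
```python
from h import *
t=load('top0.png');s=load('scene0.png')
def crop(f,x0,y0,x1,y1,k,fn): cv2.imwrite('pics/'+fn,cv2.resize(f['pixels'][y0:y1,x0:x1,::-1],None,fx=k,fy=k,interpolation=cv2.INTER_CUBIC))
crop(t,340,150,430,240,6,'c1.png')
crop(t,180,150,330,220,5,'c2.png')
crop(s,320,220,470,330,5,'c3.png')
for p in [(384,185),(217,183),(300,200)]: print(onz(t,*p,0.03))
```

```text
[ 0.61337825 -0.27336259  0.03      ]
[0.62559498 0.31230347 0.03      ]
[0.56322471 0.02210314 0.03      ]
```

View pics/c1.png

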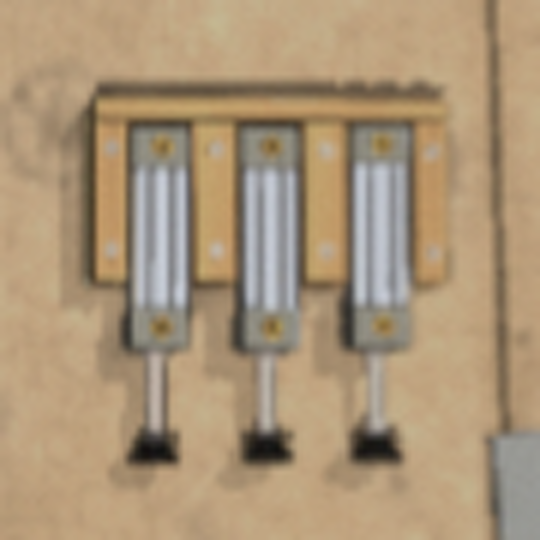

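View pics/c2.png

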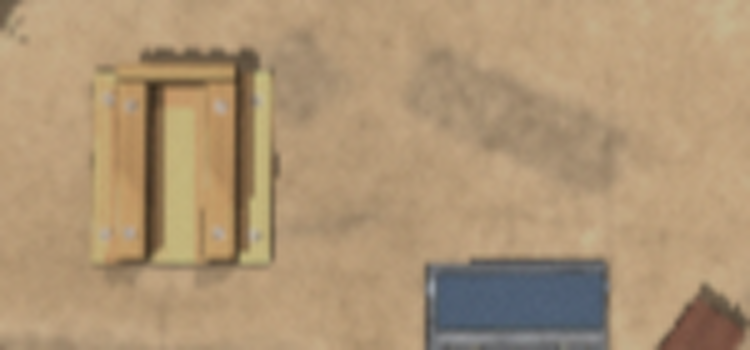

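View pics/c3.png

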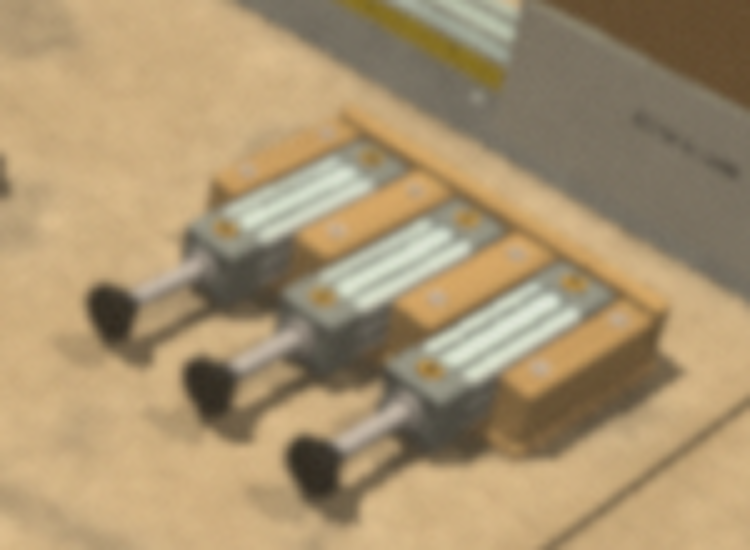

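Run:
```python
from h import *
t=load('top0.png');s=load('scene0.png')
V=np.array(t['view']);print('cam',-V[:3,:3].T@V[:3,3])
V=np.array(s['view']);print('cam',-V[:3,:3].T@V[:3,3])
P=lambda x,y,k,x0,y0,z,f=t: np.round(onz(f,(x+.5)/k-.5+x0,(y+.5)/k-.5+y0,z),4)
R=lambda x,y,z: P(x,y,6,340,150,z)
print('rack board outer TL,TR z46',R(97,100,.054),R(442,100,.054))
print('cheek mouth L,R z42',R(97,280,.042),R(442,280,.042))
for n,a in dict(L=(132,187,160,162,152),M=(243,298,271,272,266),R=(353,411,383,384,376)).items():
    print(n,'front edge',R((a[0]+a[1])/2,350,.042),'rear',R((a[0]+a[1])/2,127,.042),'filters',R(a[2],146,.043),R(a[3],325,.043),'foot',R(a[4],433,.04),R(a[4],461,.025))
C=lambda x,y,z: P(x,y,5,180,150,z)
print('cradle base',C(93,66,.008),C(271,72,.008),C(271,265,.008),C(93,265,.008))
print('cheek', C(108,262,.042),C(236,262,.042),C(118,80,.054),C(238,80,.054),'groove mouth floor',C(148,264,.008),C(203,264,.008),'board inner low',C(155,105,.008),C(205,105,.008))
print('vice far edge',C(430,262,.106),C(608,262,.106))
S=lambda x,y,z: P(x,y,5,320,220,z,s)
print('scene filters',[S(*p,.043) for p in [(227,229),(372,158),(323,296),(470,217),(430,369),(575,283)]])
print('scene feet centre',[S(*p,.025) for p in [(108,314),(208,389),(312,466)]])
```

```text
cam [0.42169492 0.09905894 1.58839991]
cam [-0.13519126 -0.7499044   0.68735082]
rack board outer TL,TR z46 [ 0.6768 -0.1715  0.054 ] [ 0.6748 -0.3703  0.054 ]
cheek mouth L,R z42 [ 0.5735 -0.1714  0.042 ] [ 0.5716 -0.3708  0.042 ]
L front edge [ 0.5325 -0.2066  0.042 ] rear [ 0.6625 -0.2096  0.042 ] filters [ 0.6513 -0.2094  0.043 ] [ 0.5469 -0.2082  0.043 ] foot [ 0.4845 -0.2016  0.04  ] [ 0.4688 -0.2041  0.025 ]
M front edge [ 0.5319 -0.2707  0.042 ] rear [ 0.6619 -0.2741  0.042 ] filters [ 0.6506 -0.2738  0.043 ] [ 0.5463 -0.2717  0.043 ] foot [ 0.484  -0.2673  0.04  ] [ 0.4682 -0.2704  0.025 ]
R front edge [ 0.5313 -0.335   0.042 ] rear [ 0.6613 -0.3387  0.042 ] filters [ 0.65   -0.3387  0.043 ] [ 0.5457 -0.3363  0.043 ] foot [ 0.4834 -0.3307  0.04  ] [ 0.4677 -0.3344  0.025 ]
cradle base [0.7014 0.382  0.008 ] [0.6962 0.2556 0.008 ] [0.5581 0.2559 0.008 ] [0.5592 0.3816 0.008 ]
cheek [0.5582 0.3652 0.042 ] [0.5574 0.2767 0.042 ] [0.6834 0.3566 0.054 ] [0.6828 0.2738 0.054 ] groove mouth floor [0.5595 0.3428 0.008 ] [0.5592 0.304  0.008 ] board inner low [0.6731 0.338  0.008 ] [0.6728 0.3025 0.008 ]
vice far edge [0.5507 0.1405 0.106 ] [0.5496 0.0219 0.106 ]
scene filters [array([ 0.546 , -0.2093,  0.043 ]), array([ 0.6517, -0.2121,  0.043 ]), array([ 0.545 , -0.2727,  0.043 ]), array([ 0.6526, -0.2751,  0.043 ]), array([ 0.545 , -0.3373,  0.043 ]), array([ 0.6518, -0.3394,  0.043 ])]
scene feet centre [array([ 0.4696, -0.207 ,  0.025 ]), array([ 0.4697, -0.2731,  0.025 ]), array([ 0.4703, -0.3361,  0.025 ])]
```

Run:
```python
from h import *
t=load('top0.png');s=load('scene0.png')
# beam: plane from top view line; intersect with scene rays
c,d1=ray(t,20,230);_,d2=ray(t,200,297)
n=np.cross(d1,d2)
for v in (10,60,110,160,200):
    u=155-(v-0)*12/205
    cs,ds=ray(s,u,v); k=n@(c-cs)/(n@ds); print(v,cs+k*ds)
print([proj(t,p) for p in [(.19,.647,.25),(0,0,.5)]],[proj(s,p) for p in [(.19,.647,.25)]])
st()
```

```text
10 [0.62433534 1.1487588  0.51432086]
60 [0.5657676  1.09244331 0.3192622 ]
110 [0.52637702 1.09565544 0.10400964]
160 [ 0.50250748  1.16152824 -0.15721607]
200 [ 0.49472234  1.27320035 -0.42693316]
[(np.float64(90.66362940026008), np.float64(322.782784742445)), (np.float64(322.3306554258492), np.float64(421.2822600164758))] [(np.float64(96.64537099019103), np.float64(118.74847056763235))]
t 0.1
eef_pos [0.1902 0.6472 0.2507]
ee_rot [-3.1415e+00 -1.5000e-03 -1.8567e+00]
force [ 0.8856  0.0827 -0.3004]
width 0.0877
q [ 1.5731e+00  3.5930e-01  1.1100e-02 -3.0000e-04 -1.2241e+00 -2.8810e-01]
```

Run:
```python
from h import *
t=load('top0.png');s=load('scene0.png')
cv2.imwrite('pics/d1.png',cv2.resize(t['pixels'][190:420,0:370,::-1],None,fx=2,fy=2)); cv2.imwrite('pics/d2.png',cv2.resize(s['pixels'][0:360,0:260,::-1],None,fx=1.6,fy=1.6))
```

```text
(no output)
```

View pics/d1.png

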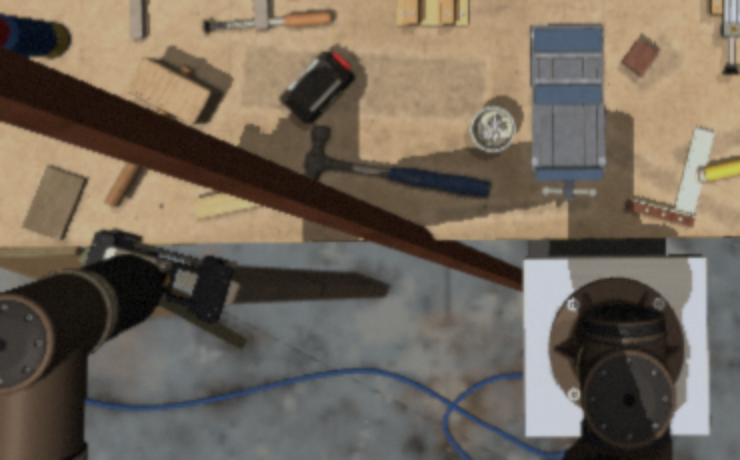

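View pics/d2.png

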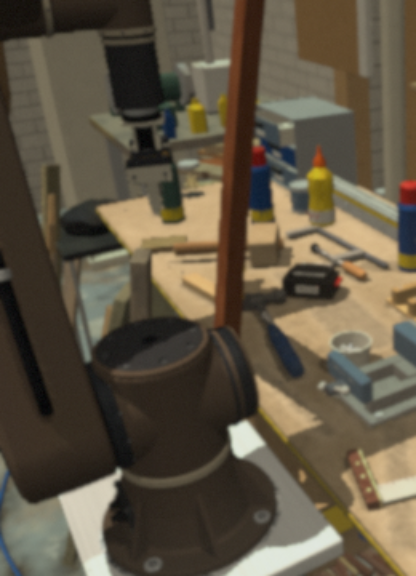

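Run:
```python
from h import *
t=load('top0.png');s=load('scene0.png')
for (u,v) in [(10,235),(60,252),(130,278),(200,301),(240,320)]:
    c,d=ray(t,u,v)
    print(u,v)
    for dep in np.arange(.5,2.0,.1):
        p=c+d*dep; q=proj(s,p)
        V=np.array(s['view']); zc=(V[:3,:3]@p+V[:3,3])[2]
        if abs(q[0]-150)<25 and -80<q[1]<330: print('  ',round(dep,2),np.round(p,3),np.round(q,0),round(zc,2))
```

```text
10 235
   0.8 [0.437 0.572 0.783] [162. -71.] 1.15
   0.9 [0.439 0.631 0.682] [157. -32.] 1.24
   1.0 [0.441 0.69  0.581] [154.   2.] 1.34
   1.1 [0.443 0.75  0.481] [151.  32.] 1.43
   1.2 [0.445 0.809 0.38 ] [148.  59.] 1.52
   1.3 [0.447 0.868 0.279] [146.  84.] 1.62
   1.4 [0.449 0.927 0.179] [144. 106.] 1.71
   1.5 [0.451 0.986 0.078] [142. 125.] 1.8
   1.6 [ 0.453  1.045 -0.023] [141. 143.] 1.89
   1.7 [ 0.455  1.104 -0.124] [140. 160.] 1.99
   1.8 [ 0.457  1.164 -0.224] [138. 175.] 2.08
   1.9 [ 0.459  1.223 -0.325] [137. 188.] 2.17
60 252
   0.8 [0.406 0.486 0.781] [164. -72.] 1.08
   0.9 [0.404 0.534 0.68 ] [159. -32.] 1.16
   1.0 [0.402 0.583 0.58 ] [155.   5.] 1.24
   1.1 [0.4   0.631 0.479] [152.  38.] 1.33
   1.2 [0.398 0.68  0.378] [149.  68.] 1.41
   1.3 [0.396 0.728 0.277] [147.  94.] 1.5
   1.4 [0.394 0.776 0.176] [145. 118.] 1.58
   1.5 [0.393 0.825 0.075] [143. 140.] 1.66
   1.6 [ 0.391  0.873 -0.026] [142. 160.] 1.75
   1.7 [ 0.389  0.922 -0.127] [141. 178.] 1.83
   1.8 [ 0.387  0.97  -0.227] [139. 195.] 1.91
   1.9 [ 0.385  1.018 -0.328] [138. 210.] 2.0
130 278
 
[... 841 characters left out ...]
. 171.] 1.21
   1.5 [0.223 0.363 0.067] [147. 201.] 1.26
   1.6 [ 0.21   0.381 -0.034] [146. 229.] 1.32
   1.7 [ 0.197  0.398 -0.135] [144. 254.] 1.38
   1.8 [ 0.184  0.416 -0.237] [143. 277.] 1.43
   1.9 [ 0.171  0.434 -0.338] [142. 298.] 1.49
240 320
   0.9 [0.264 0.178 0.674] [164. -27.] 0.85
   1.0 [0.246 0.186 0.572] [159.  25.] 0.9
   1.1 [0.229 0.195 0.47 ] [155.  73.] 0.95
   1.2 [0.211 0.204 0.369] [151. 117.] 0.99
   1.3 [0.194 0.212 0.267] [148. 157.] 1.04
   1.4 [0.176 0.221 0.166] [146. 195.] 1.09
   1.5 [0.159 0.23  0.064] [144. 229.] 1.14
   1.6 [ 0.141  0.239 -0.038] [142. 260.] 1.19
   1.7 [ 0.124  0.247 -0.139] [141. 288.] 1.24
   1.8 [ 0.106  0.256 -0.241] [139. 315.] 1.29
```

Run:
```python
from h import *
t=load('top0.png');s=load('scene0.png')
def und(f,u,v):
    c,d=ray(f,u,v); V=np.array(f['view']); e=V[:3,:3]@d; return e[:2]/e[2]
T=t['pixels'].astype(int); m=(T[...,0]>1.6*T[...,2])&(T[...,0]<115)&(T[...,0]>25)
rows=[]
for u in range(5,255,10):
    c0=222+(u)*0.40
    ys=[v for v in range(int(c0-25),int(c0+35)) if v<420 and m[v,u]]
    rows.append((u,min(ys),max(ys),len(ys)) if ys else (u,))
print(rows)
S=s['pixels'].astype(int); m2=(S[...,0]>1.5*S[...,2])&(S[...,0]<150)&(S[...,0]>50)
print([(v,[u for u in range(120,175) if m2[v,u]][:1],[u for u in range(120,175) if m2[v,u]][-1:]) for v in range(0,215,15)])
cv2.imwrite('pics/m.png',np.hstack([m,m2]).astype(np.uint8)[:, :]*255)
```

```text
[(5, 216, 251, 36), (15, 220, 255, 36), (25, 216, 258, 38), (35, 228, 261, 34), (45, 232, 264, 33), (55, 237, 267, 31), (65, 241, 282, 37), (75, 245, 274, 30), (85, 249, 277, 29), (95, 253, 280, 28), (105, 239, 283, 29), (115, 262, 287, 26), (125, 267, 290, 24), (135, 270, 293, 24), (145, 275, 296, 22), (155, 279, 309, 23), (165, 284, 304, 21), (175, 288, 307, 20), (185, 292, 309, 18), (195, 297, 313, 17), (205, 301, 316, 16), (215, 307, 319, 13), (225, 310, 323, 14), (235, 314, 326, 13), (245, 319, 329, 11)]
[(0, [146], [164]), (15, [145], [163]), (30, [144], [162]), (45, [143], [160]), (60, [120], [160]), (75, [120], [158]), (90, [130], [161]), (105, [138], [155]), (120, [138], [154]), (135, [138], [171]), (150, [136], [174]), (165, [136], [174]), (180, [120], [174]), (195, [134], [174]), (210, [127], [166])]
```

Run:
```python
from h import *
t=load('top0.png');s=load('scene0.png')
cv2.imwrite('pics/e1.png',cv2.resize(t['pixels'][195:345,0:280,::-1],None,fx=2.8,fy=2.8,interpolation=cv2.INTER_CUBIC)); cv2.imwrite('pics/e2.png',cv2.resize(s['pixels'][0:230,100:200,::-1],None,fx=2.5,fy=2.5,interpolation=cv2.INTER_CUBIC))
```

```text
(no output)
```

View pics/e1.png

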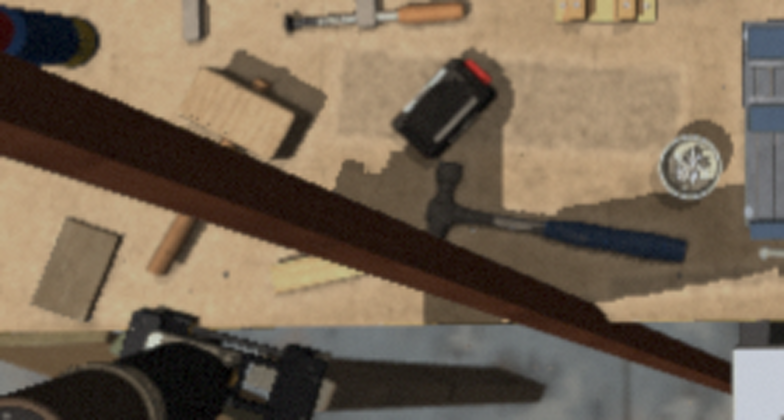

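View pics/e2.png

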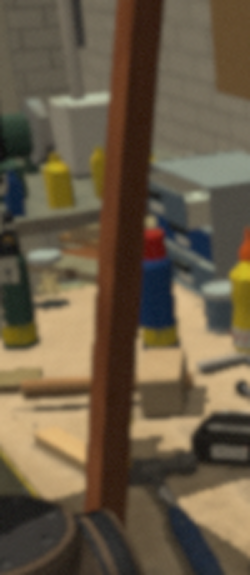

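Run:
```python
from h import *
t=load('top0.png');s=load('scene0.png')
up=[(35,228),(55,237),(75,245),(95,253),(115,262),(135,270),(155,279),(175,288),(195,297),(205,301)]
lo=[(5,251),(35,261),(55,267),(75,274),(95,280),(115,287),(135,293),(165,304),(185,309),(205,316),(225,323),(245,329)]
def pl(pts,f):
    D=np.array([ray(f,*p)[1] for p in pts]);D/=np.linalg.norm(D,axis=1)[:,None]
    return np.linalg.svd(D)[2][2]
a,b=pl(up,t),pl(lo,t); d=np.cross(a,b); d/=d[2]; print('dir top',d)
l=[(146,0),(145,15),(144,30),(143,45),(138,105),(136,150),(134,195)]; r=[(164,0),(163,15),(162,30),(160,45),(158,75),(155,105),(154,120),(150,200)]
a2,b2=pl(l,s),pl(r,s); e=np.cross(a2,b2); e/=e[2]; print('dir scene',e)
print(np.cross(a+b,a2+b2)/np.cross(a+b,a2+b2)[2])
for z in (0,.08,.15): print(z,onz(t,215,312,z))
```

```text
dir top [0.2709335  0.15536376 1.        ]
dir scene [0.24840944 0.10795247 1.        ]
[0.3079023  0.25019687 1.        ]
0 [0.1761566  0.32248962 0.        ]
0.08 [0.18852318 0.3112365  0.08      ]
0.15 [0.19934393 0.30139002 0.15      ]
```

Run:
```python
from h import *
t=load('top0.png');s=load('scene0.png')
cv2.imwrite('pics/g1.png',cv2.resize(s['pixels'][150:290,190:430,::-1],None,fx=3.3,fy=3.3,interpolation=cv2.INTER_CUBIC))
cv2.imwrite('pics/g2.png',cv2.resize(t['pixels'][110:300,230:360,::-1],None,fx=3.1,fy=3.1,interpolation=cv2.INTER_CUBIC))
print(onz(t,282,145,0),onz(t,282,145,.04))
```

```text
[0.76521647 0.08296039 0.        ] [0.75656572 0.08336579 0.04      ]
```

View pics/g1.png

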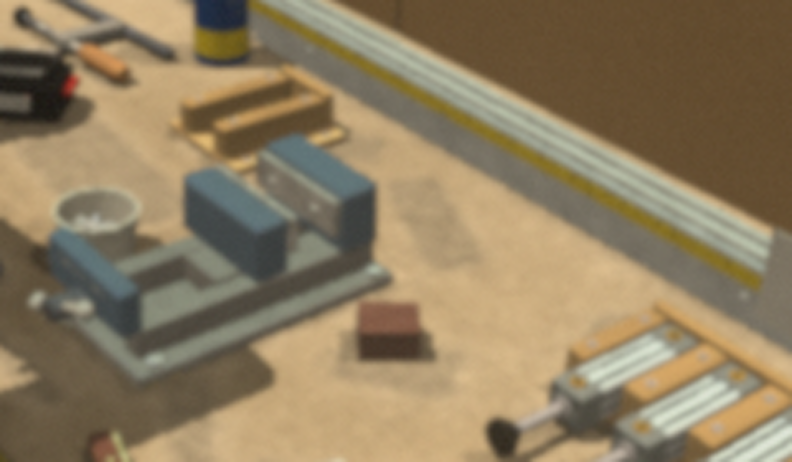

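View pics/g2.png

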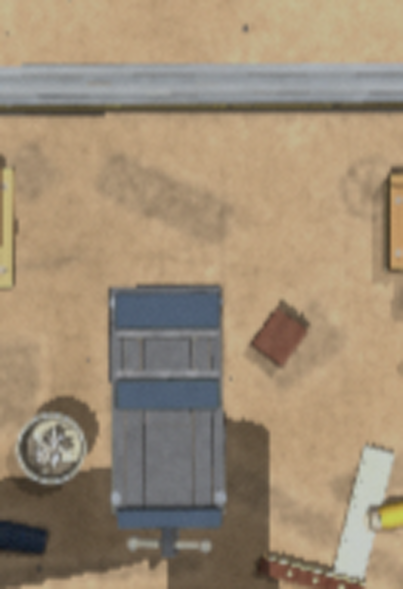

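Run:
```python
from h import *
t=load('top0.png');s=load('scene0.png')
P=lambda x,y,z: np.round(onz(s,(x+.5)/3.3-.5+190,(y+.5)/3.3-.5+150,z),3)
print('fence bottom',P(560,222,0),P(690,292,0),P(420,140,0))
# vertical line above fence bottom
p=P(560,222,0)
for z in (.03,.05,.07,.09,.11,.13): 
    u,v=proj(s,p+[0,0,z]); print(z,(u-190)*3.3,(v-150)*3.3, proj(t,p+[0,0,z]))
print('vice far bottom', P(390,272,0),'vice top far corner z106',P(374,185,.106),P(300,137,.106))
```

```text
fence bottom [0.758 0.009 0.   ] [ 0.766 -0.141  0.   ] [0.759 0.21  0.   ]
0.03 562.4009902743412 193.66119429021737 (np.float64(303.02646930357696), np.float64(145.0356078031755))
0.05 564.8226153405427 174.94357816240702 (np.float64(303.34221408852954), np.float64(143.80919704428428))
0.07 567.2724886551849 155.93721130473938 (np.float64(303.6661777699407), np.float64(142.550874326395))
0.09 569.7507786707422 136.6373983889579 (np.float64(303.9986861913726), np.float64(141.25937494288286))
0.11 572.2576342741182 117.03943046667855 (np.float64(304.34008268937333), np.float64(139.93336631571736))
0.13 574.7931826262342 97.13859269751042 (np.float64(304.6907292859234), np.float64(138.571443370516))
vice far bottom [0.572 0.037 0.   ] vice top far corner z106 [0.537 0.024 0.106] [0.538 0.127 0.106]
```

```bash
python3 -m jog '[[[-0.009,-0.032,0.0625,0,0,0,1],[-0.009,-0.032,0.0625,0,0,0,1],[-0.009,-0.032,0.0625,0,0,0,1],[-0.009,-0.032,0.0625,0,0,0,1],[-0.009,-0.032,0.0625,0,0,0,0.5],[-0.009,-0.032,0.0625,0,0,0,0],[-0.009,-0.032,0.0625,0,0,0,0],[-0.009,-0.032,0.0625,0,0,0,0]]]' 30; python3 -c "
from h import *
st();snap('scene','s1.png');snap('top','t1.png')"
```

```text
t: 1.1
eef_pos: [0.1266, 0.42, 0.6947]
ee_rot: [3.141, 0.0, -1.857]
force: [-0.7, 1.0, 0.5]
width: 0.0532
t 1.1
eef_pos [0.1266 0.42   0.6947]
ee_rot [ 3.1414e+00  1.0000e-04 -1.8566e+00]
force [-0.7308  1.0495  0.5275]
width 0.0532
q [ 1.7304e+00  3.9000e-03  5.6680e-01 -1.0000e-04 -2.1335e+00 -4.4550e-01]
```

View pics/s1.png

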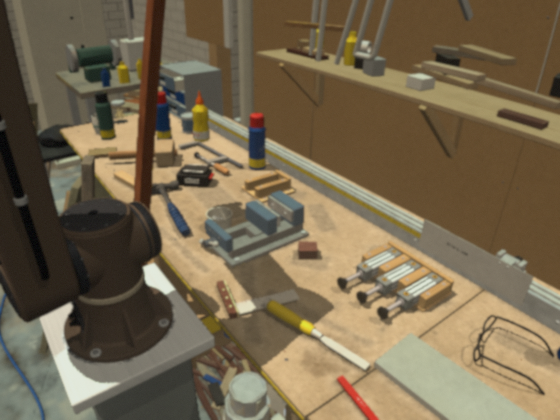

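View pics/t1.png

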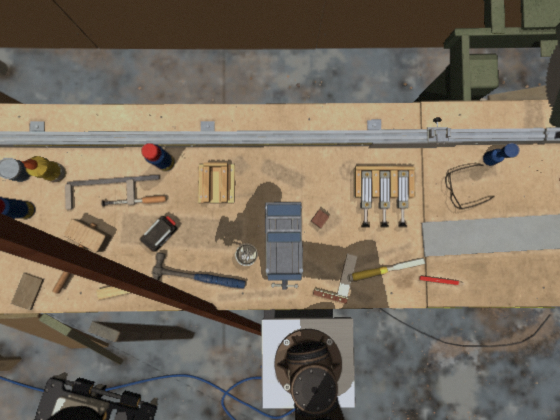

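Run:
```python
from h import *
t=load('top0.png');s=load('scene0.png')
for n,p in {'elbowL':(-.13,.2,.8),'elbow0':(0,.2,.8),'elbowR':(.19,.2,.8),'wristL':(-.13,.65,.65),'wrist0':(0,.65,.65),'wristR':(.19,.65,.65),'wristRlow':(.19,.65,.45),'shL':(-.13,0,.3),'sh0':(0,0,.3),'R.5':(.19,.4,.72),'0.5':(0,.4,.72)}.items():
    print(n,np.round(proj(t,p)),np.round(proj(s,p)))
```

```text
elbowL [219. 583.] [-68. -92.]
elbow0 [220. 497.] [ 12. -97.]
elbowR [221. 377.] [118. -96.]
wristL [ -6. 532.] [-52.  -6.]
wrist0 [ -1. 460.] [  1. -12.]
wristR [  5. 360.] [ 73. -17.]
wristRlow [ 55. 338.] [85. 55.]
shL [316. 441.] [ 17. 224.]
sh0 [315. 392.] [ 91. 203.]
R.5 [119. 367.] [ 94. -48.]
0.5 [116. 474.] [  7. -44.]
```

Run:
```python
from h import *
t=load('top0.png');s=load('scene0.png')
d=np.array([.2709,.1554,1.])
for z0 in (-.6,-.4,-.2,-.1,0):
    p=onz(t,260,331,z0); print('z at 260:',z0,p)
    for z in (-.2,0,.2,.4,.6,.8):
        q=p+d*(z-z0); print('   ',z,np.round(q,3),np.round(proj(t,q)),np.round(proj(s,q)), 'az',round(np.degrees(np.arctan2(q[1],q[0])),1),'r',round(np.hypot(q[0],q[1]),3))
```

```text
z at 260: -0.6 [-0.00884774  0.19118655 -0.6       ]
    -0.2 [ 0.1    0.253 -0.2  ] [240. 324.] [135. 306.] az 68.6 r 0.272
    0 [ 0.154  0.284 -0.   ] [226. 318.] [138. 240.] az 61.6 r 0.323
    0.2 [0.208 0.316 0.2  ] [208. 312.] [142. 167.] az 56.6 r 0.378
    0.4 [0.262 0.347 0.4  ] [184. 303.] [147.  88.] az 52.9 r 0.435
    0.6 [0.316 0.378 0.6  ] [151. 291.] [154.   4.] az 50.1 r 0.493
    0.8 [0.37  0.409 0.8  ] [100. 272.] [162. -83.] az 47.8 r 0.552
z at 260: -0.4 [ 0.03049997  0.18276692 -0.4       ]
    -0.2 [ 0.085  0.214 -0.2  ] [250. 327.] [135. 316.] az 68.4 r 0.23
    0 [ 0.139  0.245 -0.   ] [237. 323.] [138. 248.] az 60.4 r 0.282
    0.2 [0.193 0.276 0.2  ] [221. 317.] [142. 173.] az 55.0 r 0.337
    0.4 [0.247 0.307 0.4  ] [199. 309.] [148.  92.] az 51.2 r 0.394
    0.6 [0.301 0.338 0.6  ] [169. 297.] [154.   5.] az 48.3 r 0.453
    0.8 [0.356 0.369 0.8  ] [123. 281.] [163. -85.] az 46.1 r 0.513
z at 260: -0.2 [ 0.06984768  0.17434729 -0.2       ]
    -0.2 [ 0.07   0.174 -0.2  ] [260. 331.] [136. 326.] az 68.2 r 0.188
    0 [0.124 0.205 0.   ] [249. 327.] [139. 
[... 515 characters left out ...]
[240. 324.] [143. 184.] az 51.8 r 0.276
    0.4 [0.225 0.248 0.4  ] [222. 317.] [148.  98.] az 47.8 r 0.335
    0.6 [0.279 0.279 0.6  ] [196. 307.] [155.   7.] az 45.0 r 0.395
    0.8 [0.333 0.31  0.8  ] [157. 293.] [164. -88.] az 42.9 r 0.455
z at 260: 0 [0.1091954  0.16592765 0.        ]
    -0.2 [ 0.055  0.135 -0.2  ] [270. 335.] [136. 337.] az 67.8 r 0.146
    0 [0.109 0.166 0.   ] [260. 331.] [139. 266.] az 56.7 r 0.199
    0.2 [0.163 0.197 0.2  ] [247. 326.] [143. 187.] az 50.3 r 0.256
    0.4 [0.218 0.228 0.4  ] [230. 320.] [148. 101.] az 46.4 r 0.315
    0.6 [0.272 0.259 0.6  ] [205. 311.] [156.   8.] az 43.6 r 0.376
    0.8 [0.326 0.29  0.8  ] [169. 297.] [165. -89.] az 41.7 r 0.436
```

Run:
```python
from h import *
t=load('t1.png')
im=t['pixels'][:,:,::-1]
im=np.clip(im[95:345,0:440].astype(float)*1.3,0,255).astype(np.uint8)
cv2.imwrite('pics/t1c.png',cv2.resize(im,None,fx=1.8,fy=1.8,interpolation=cv2.INTER_CUBIC))
s=load('s1.png'); cv2.imwrite('pics/s1c.png',cv2.resize(s['pixels'][60:330,60:360,::-1],None,fx=2.2,fy=2.2,interpolation=cv2.INTER_CUBIC))
```

```text
(no output)
```

View pics/t1c.png

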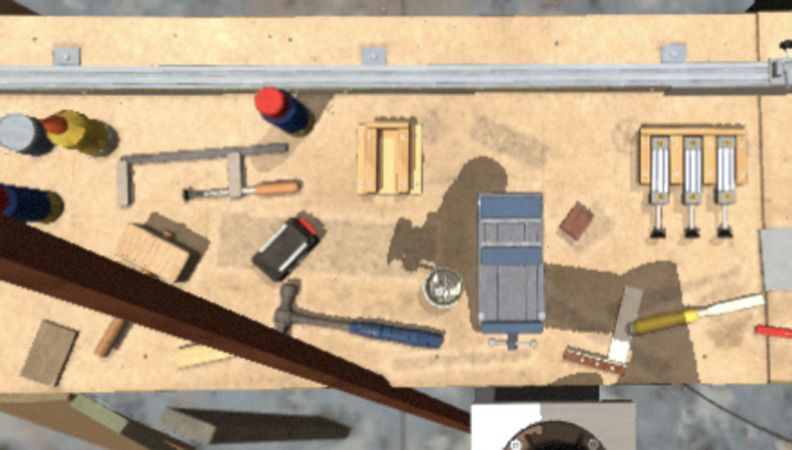

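View pics/s1c.png

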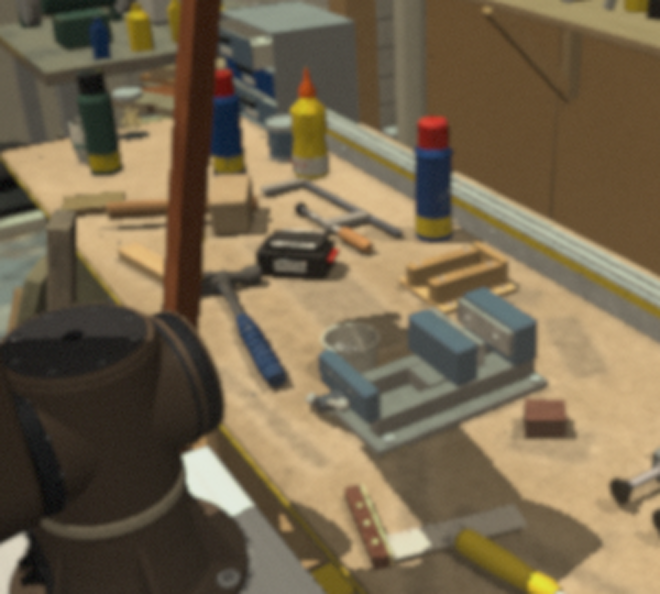

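```bash
python3 -m jog '[[[-0.01,-0.03,0.035,0,0,0,0],[-0.01,-0.03,0.035,0,0,0,0],[-0.01,-0.03,0.035,0,0,0,0],[-0.005,-0.03,0.03,0,0,0,0]]]'; python3 -c "
from h import *
st();snap('scene','s2.png');snap('top','t2.png')"
```

```text
t: 1.7
eef_pos: [0.0917, 0.3003, 0.829]
ee_rot: [3.141, 0.0, -1.857]
force: [-0.3, 0.9, 0.6]
width: 0.0053
t 1.7
eef_pos [0.0917 0.3003 0.829 ]
ee_rot [ 3.1413e+00  4.0000e-04 -1.8565e+00]
force [-0.319   0.9463  0.6172]
width 0.0053
q [ 1.9315e+00 -2.4100e-02  9.4360e-01 -1.0000e-04 -2.5380e+00 -6.4640e-01]
```

Run:
```python
import numpy as np
r=.314;a=np.radians(np.linspace(73,-30,17))
p=np.c_[r*np.cos(a),r*np.sin(a)];print(np.round(np.diff(p,axis=0),3).tolist())
```

```text
[[0.033, -0.012], [0.032, -0.016], [0.03, -0.019], [0.027, -0.022], [0.025, -0.025], [0.022, -0.028], [0.018, -0.03], [0.015, -0.032], [0.011, -0.033], [0.007, -0.035], [0.003, -0.035], [-0.001, -0.035], [-0.005, -0.035], [-0.008, -0.034], [-0.012, -0.033], [-0.016, -0.031]]
```

```bash
python3 -m jog '[[[0.033,-0.012,0,0,0,-0.18,0],[0.032,-0.016,0,0,0,-0.18,0],[0.030,-0.019,0,0,0,-0.18,0],[0.027,-0.022,0,0,0,-0.18,0]]]'; python3 -c "
from h import *
st();snap('scene','s3.png');snap('top','t3.png')"
```

```text
t: 2.3
eef_pos: [0.2146, 0.2325, 0.8275]
ee_rot: [-3.141, -0.001, -2.582]
force: [0.2, 0.0, -0.2]
width: 0.0002
t 2.3
eef_pos [0.2146 0.2325 0.8275]
ee_rot [-3.1407e+00 -9.0000e-04 -2.5821e+00]
force [ 0.1917  0.0175 -0.2097]
width 0.0002
q [ 1.4763e+00 -2.1700e-02  9.4020e-01 -3.0000e-04 -2.5340e+00 -9.1710e-01]
```

View pics/s3.png

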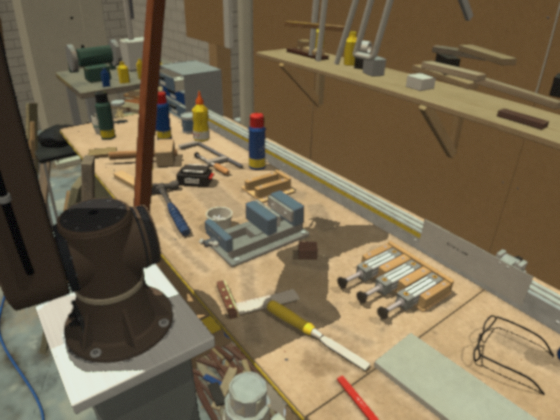

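View pics/t3.png

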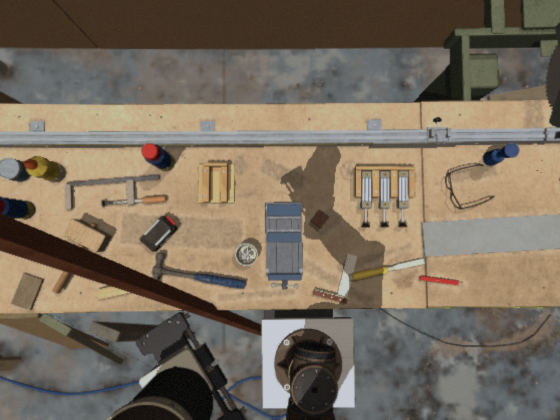

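```bash
python3 -m jog '[[[0.025,-0.025,0,0,0,-0.18,0],[0.022,-0.028,0,0,0,-0.18,0]]]'; python3 -c "
from h import *
st();snap('scene','s4.png');f=snap('top','t4.png')
cv2.imwrite('pics/t4c.png',cv2.resize(f['pixels'][260:420,130:400,::-1],None,fx=2.9,fy=2.9,interpolation=cv2.INTER_CUBIC))"
```

```text
t: 2.65
eef_pos: [0.2613, 0.18, 0.8274]
ee_rot: [-3.14, -0.001, -2.94]
force: [-0.0, 0.6, 0.2]
width: -0.0001
t 2.65
eef_pos [0.2613 0.18   0.8274]
ee_rot [-3.1403e+00 -1.1000e-03 -2.9395e+00]
force [-0.0178  0.6472  0.2402]
width -0.0001
q [ 1.2521e+00 -1.9900e-02  9.4150e-01 -5.0000e-04 -2.5339e+00 -1.0504e+00]
```

View pics/t4c.png

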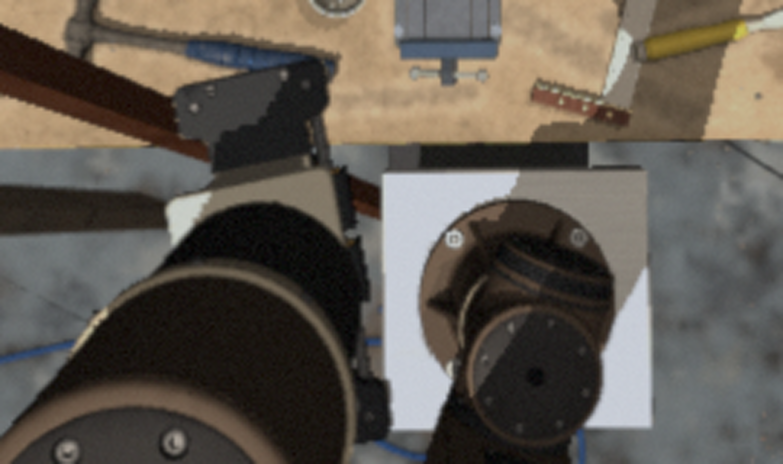

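View pics/s4.png

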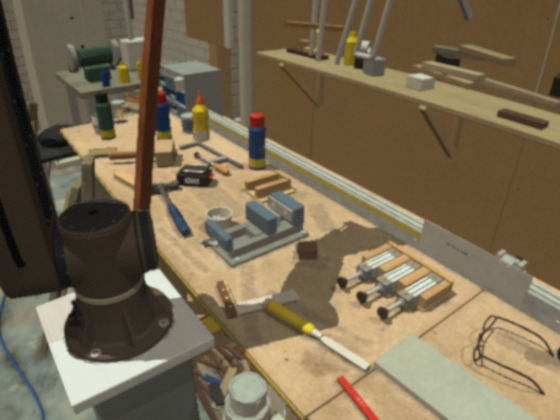

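```bash
python3 -m jog '[[[0.018,-0.030,0,0,0,-0.18,0],[0.015,-0.032,0,0,0,-0.18,0],[0.011,-0.033,0,0,0,-0.18,0],[0.007,-0.035,0,0,0,-0.18,0],[0.003,-0.035,0,0,0,-0.18,0],[-0.001,-0.035,0,0,0,-0.18,0],[-0.005,-0.035,0,0,0,-0.18,0],[-0.008,-0.034,0,0,0,-0.18,0],[-0.012,-0.033,0,0,0,-0.18,0],[-0.016,-0.031,0,0,0,-0.18,0]]]'; python3 -c "
from h import *
st();snap('scene','s5.png');f=snap('top','t5.png')"
```

```text
t: 4.0
eef_pos: [0.2733, -0.1537, 0.8274]
ee_rot: [-3.14, -0.0, 1.544]
force: [1.0, -0.3, 0.4]
width: 0.0006
t 4.0
eef_pos [ 0.2733 -0.1537  0.8274]
ee_rot [-3.1402e+00 -1.0000e-04  1.5440e+00]
force [ 0.9924 -0.3041  0.3739]
width 0.0006
q [ 1.4540e-01 -2.7500e-02  9.3470e-01 -6.0000e-04 -2.5343e+00 -1.7435e+00]
```

View pics/s5.png

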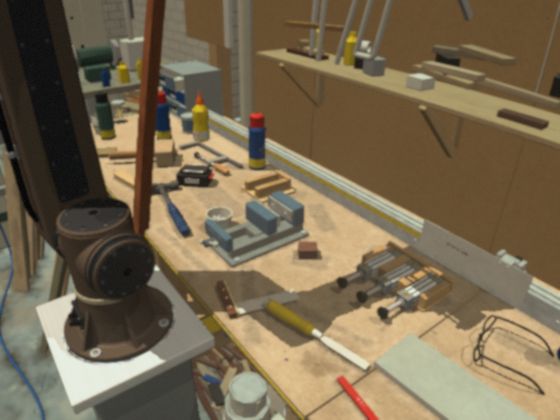

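View pics/t5.png

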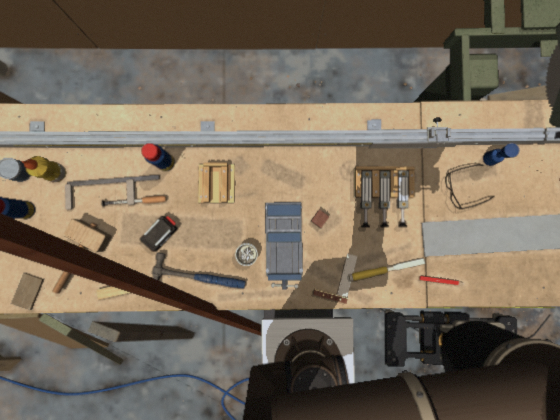

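```bash
python3 -m jog '[[[0.0125,-0.004,-0.060,0,0,0,0],[0.0125,-0.004,-0.060,0,0,0,0],[0.0125,-0.004,-0.060,0,0,0,0],[0.0125,-0.004,-0.060,0,0,0,0],[0.0125,-0.004,-0.060,0,0,0,0],[0.0125,-0.004,-0.060,0,0,0,0],[0.0125,-0.004,-0.060,0,0,0,0],[0.0125,-0.004,-0.060,0,0,0,0],[0.0125,-0.004,-0.060,0,0,0,0],[0.0125,-0.004,-0.060,0,0,0,0],[0.0125,-0.004,-0.060,0,0,0,0],[0.0125,-0.004,-0.060,0,0,0,0],[0.0125,-0.004,-0.030,0,0,0,0],[0,0,0,0,0,0,0]]]'; python3 -c "
from h import *
st();snap('scene','s6.png');f=snap('top','t6.png')"
```

```text
t: 5.85
eef_pos: [0.4337, -0.2042, 0.0777]
ee_rot: [-3.135, -0.0, 1.549]
force: [0.8, 0.4, 0.8]
width: -0.0001
t 5.85
eef_pos [ 0.4337 -0.2042  0.0777]
ee_rot [-3.1352e+00 -4.0000e-04  1.5491e+00]
force [0.8386 0.3516 0.7854]
width -0.0001
q [-2.8700e-02  2.3660e-01 -6.2830e-01 -6.0000e-04 -7.1240e-01 -1.5633e+00]
```

View pics/s6.png

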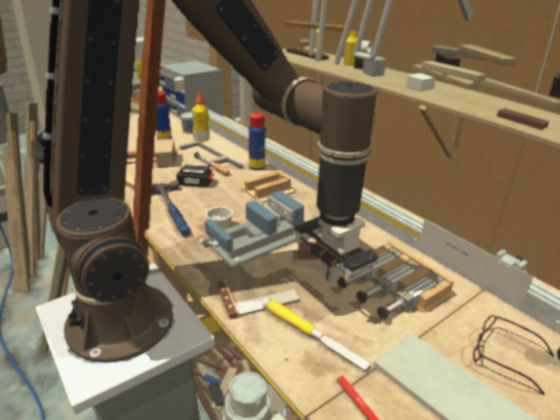

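View pics/t6.png

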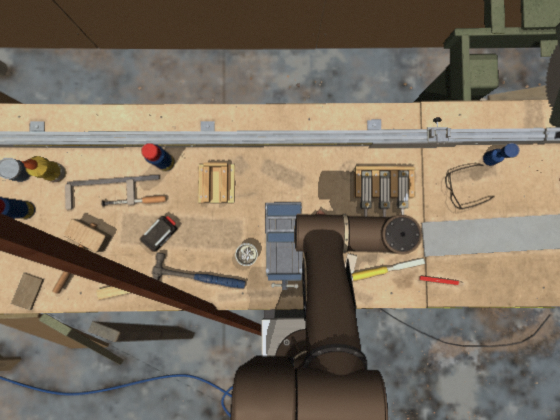

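```bash
python3 -m jog '[[[0,-0.001,-0.040,0,0,0,0],[0.008,0,0,0,0,0,0],[0.010,0,0,0,0,0,0],[0.010,0,0,0,0,0,0],[0.010,0,0,0,0,0,0]]]'; python3 -c "
from h import *
st()"
```

```text
t: 6.58
eef_pos: [0.4737, -0.2063, 0.0415]
ee_rot: [3.141, 0.0, 1.547]
force: [-3.5, -0.7, 1.8]
width: 0.0006
t 6.575
eef_pos [ 0.4737 -0.2063  0.0415]
ee_rot [3.1410e+00 1.0000e-04 1.5466e+00]
force [-3.4817 -0.7272  1.8402]
width 0.0006
q [-3.0400e-02  3.4170e-01 -5.8630e-01  1.0000e-04 -6.4220e-01 -1.5647e+00]
```

```bash
python3 -m jog '[[[0.008,0,-0.002,0,0,0,0],[0.005,0,0,0,0,0,0]]]'; python3 -m jog '[[[0.005,0,0,0,0,0,0]]]';python3 -m jog '[[[0.005,0,0,0,0,0,0]]]'
```

```text
t: 6.82
eef_pos: [0.4863, -0.2063, 0.0384]
ee_rot: [-3.141, 0.0, 1.547]
force: [-2.4, -1.5, 2.3]
width: 0.0
t: 6.95
eef_pos: [0.491, -0.2063, 0.0384]
ee_rot: [-3.141, 0.0, 1.546]
force: [-3.1, -2.2, 1.5]
width: 0.0003
t: 7.08
eef_pos: [0.496, -0.2064, 0.0384]
ee_rot: [-3.141, 0.0, 1.546]
force: [-2.6, -2.6, 1.5]
width: 0.0004
```

```bash
python3 -m jog '[[[0.005,0,0,0,0,0,0]]]'; python3 -m jog '[[[0.004,0,0,0,0,0,0]]]';python3 -m jog '[[[0.003,0,0,0,0,0,0]]]'
```

```text
t: 7.2
eef_pos: [0.5011, -0.2063, 0.0384]
ee_rot: [-3.141, 0.0, 1.546]
force: [-2.4, -1.4, 0.7]
width: 0.0006
t: 7.32
eef_pos: [0.5052, -0.2063, 0.0385]
ee_rot: [-3.141, 0.0, 1.547]
force: [-3.4, -2.0, 1.3]
width: 0.0008
t: 7.45
eef_pos: [0.5072, -0.2062, 0.0383]
ee_rot: [-3.14, -0.0, 1.546]
force: [-7.8, -1.9, 7.2]
width: 0.0003
```

```bash
python3 -m jog '[[[0.002,0,0,0,0,0,0],[-0.030,0,0,0,0,0,0],[-0.042,0,0,0,0,0,0],[0,-0.032,0,0,0,0,0],[0,-0.033,0,0,0,0,0],[0.010,0,0,0,0,0,0],[0.012,0,0,0,0,0,0],[0.010,0,0,0,0,0,0]]]'; python3 -m jog '[[[0.006,0,0,0,0,0,0]]]';python3 -m jog '[[[0.004,0,0,0,0,0,0]]]';python3 -m jog '[[[0.004,0,0,0,0,0,0]]]'
```

```text
t: 8.45
eef_pos: [0.4704, -0.2707, 0.0384]
ee_rot: [-3.141, -0.0, 1.547]
force: [-3.8, -1.5, 0.6]
width: 0.0002
t: 8.57
eef_pos: [0.4765, -0.2707, 0.0383]
ee_rot: [-3.141, -0.0, 1.548]
force: [-3.2, -1.5, 1.5]
width: 0.0006
t: 8.7
eef_pos: [0.4789, -0.2707, 0.0382]
ee_rot: [-3.139, -0.0, 1.547]
force: [-10.6, -3.4, 6.5]
width: 0.0008
t: 8.82
eef_pos: [0.479, -0.2706, 0.0375]
ee_rot: [-3.132, -0.002, 1.546]
force: [-19.2, -2.6, 9.5]
width: 0.0008
```

```bash
python3 -m jog '[[[-0.025,0,0,0,0,0,0],[-0.025,0,0,0,0,0,0],[0,-0.032,0,0,0,0,0],[0,-0.032,0,0,0,0,0],[0.014,0,0,0,0,0,0],[0.015,0,0,0,0,0,0],[0.010,0,0,0,0,0,0],[0.010,0,0,0,0,0,0],[0.008,0,0,0,0,0,0]]]'; python3 -m jog '[[[0.006,0,0,0,0,0,0]]]';python3 -m jog '[[[0.005,0,0,0,0,0,0]]]';python3 -m jog '[[[0.004,0,0,0,0,0,0]]]'
```

```text
t: 9.95
eef_pos: [0.4915, -0.3348, 0.0384]
ee_rot: [-3.141, -0.0, 1.547]
force: [-3.7, -1.8, 0.9]
width: 0.0004
t: 10.07
eef_pos: [0.4974, -0.3351, 0.0385]
ee_rot: [-3.141, -0.0, 1.547]
force: [-3.0, -2.8, 1.0]
width: 0.0009
t: 10.2
eef_pos: [0.5022, -0.3352, 0.0385]
ee_rot: [-3.142, -0.0, 1.547]
force: [-3.2, -1.8, 1.1]
width: 0.0003
t: 10.32
eef_pos: [0.5046, -0.3351, 0.0383]
ee_rot: [-3.139, -0.001, 1.546]
force: [-12.5, -3.5, 9.2]
width: 0.0008
```

```bash
python3 -m jog '[[[0.001,0,0,0,0,0,0],[-0.020,0,0,0,0,0,0],[-0.040,0,0.03,0,0,0,0],[-0.040,0,0.060,0,0,0,0.3],[-0.040,0,0.060,0,0,0,0.48]]]'; python3 -c "
from h import *
st();s=snap('scene','s7.png');t=snap('top','t7.png')
a=cv2.resize(t['pixels'][150:240,340:430,::-1],None,fx=6,fy=6,interpolation=cv2.INTER_CUBIC)
cv2.imwrite('pics/c7.png',a)
cv2.imwrite('pics/c7s.png',cv2.resize(s['pixels'][220:330,320:470,::-1],None,fx=5,fy=5,interpolation=cv2.INTER_CUBIC))"
```

```text
t: 10.95
eef_pos: [0.3772, -0.3351, 0.1739]
ee_rot: [3.141, 0.0, 1.547]
force: [1.4, -1.0, 0.1]
width: 0.0149
t 10.95
eef_pos [ 0.3772 -0.3351  0.1739]
ee_rot [3.1408e+00 1.0000e-04 1.5470e+00]
force [ 1.3602 -1.0369  0.0569]
width 0.0149
q [-3.3660e-01  1.4590e-01 -4.6790e-01 -2.0000e-04 -9.5620e-01 -1.2579e+00]
```

View pics/c7.png

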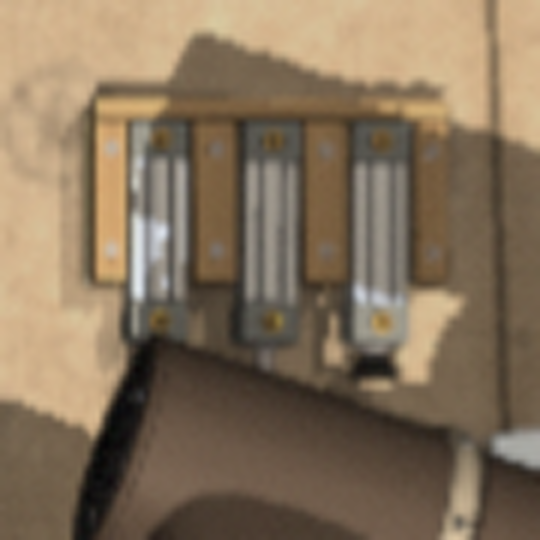

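View pics/c7s.png

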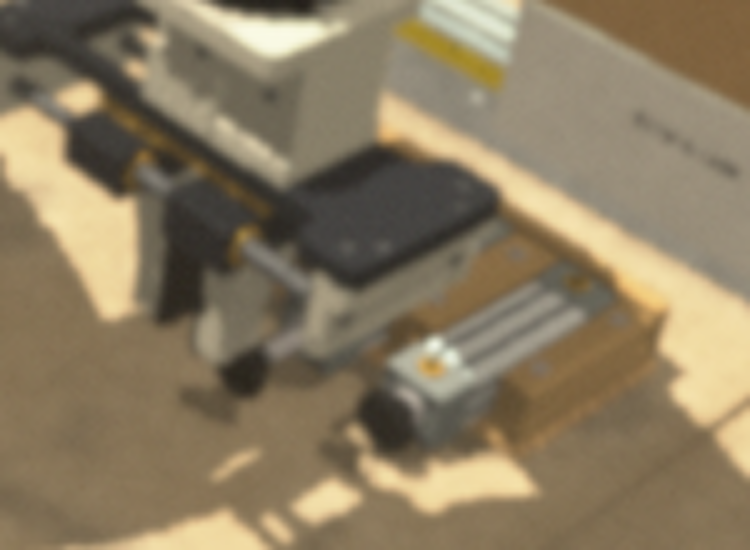

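```bash
python3 -m jog '[[[0.058,0.021,0,0,0,0,0.48],[0.058,0.021,0,0,0,0,0.48],[0.060,0.021,0,0,0,0,0.48],[0,0,-0.030,0,0,0,0.48],[0,0,-0.040,0,0,0,0.48],[0,0,0,0,0,0,0.48]]]'; python3 -c "
from h import *
st();s=snap('scene','s8.png')
cv2.imwrite('pics/c8s.png',cv2.resize(s['pixels'][200:330,300:470,::-1],None,fx=4.6,fy=4.6,interpolation=cv2.INTER_CUBIC))"
```

```text
t: 11.8
eef_pos: [0.5512, -0.2717, 0.0995]
ee_rot: [-3.136, -0.001, 1.547]
force: [-1.3, -0.6, 0.5]
width: 0.0421
t 11.8
eef_pos [ 0.5512 -0.2717  0.0995]
ee_rot [-3.1363e+00 -1.4000e-03  1.5465e+00]
force [-1.3373 -0.5954  0.5086]
width 0.0421
q [-1.4110e-01  3.9790e-01 -3.0790e-01 -1.0000e-03 -8.7040e-01 -1.4533e+00]
```

View pics/c8s.png

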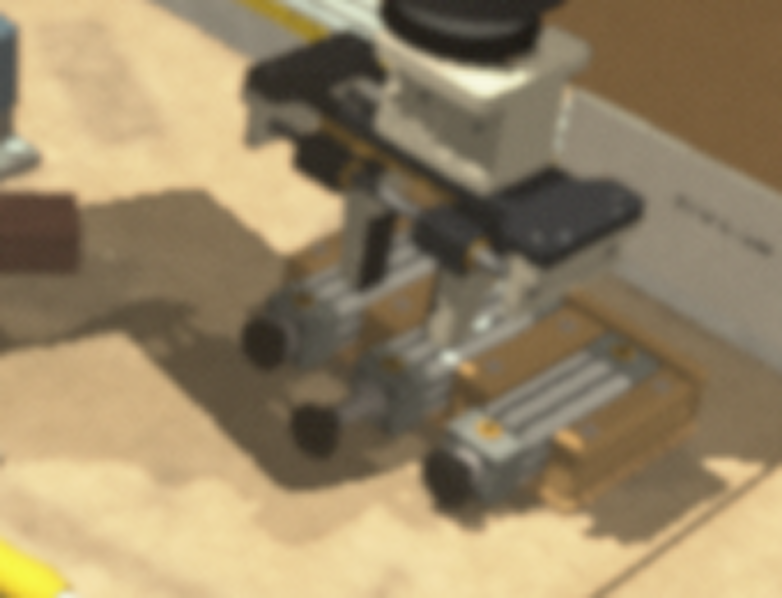

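```bash
python3 -m jog '[[[0.001,0,-0.030,0,0,0,0.48],[0,0,-0.015,0,0,0,0.48]]]'; python3 -m jog '[[[0,0,-0.010,0,0,0,0.48],[0,0,-0.005,0,0,0,0.48]]]'
```

```text
t: 12.1
eef_pos: [0.5544, -0.2728, 0.0583]
ee_rot: [3.14, 0.0, 1.547]
force: [-0.0, -0.8, 0.5]
width: 0.0417
t: 12.35
eef_pos: [0.5539, -0.2727, 0.0428]
ee_rot: [3.141, 0.0, 1.547]
force: [0.6, -0.1, -0.5]
width: 0.0419
```

```bash
python3 -m jog '[[[0,0,-0.002,0,0,0,0.2],[0,0,0,0,0,0,0.2],[0,0,0,0,0,0,0.2],[0,0,0,0,0,0,0.2]]]' 55; python3 -m jog '[[[0,0,0.010,0,0,0,0.2],[0,0,0.010,0,0,0,0.2],[0,0,0.020,0,0,0,0.2],[0,0,0.030,0,0,0,0.2],[0,0,0.030,0,0,0,0.2],[0,0,0.020,0,0,0,0.2]]]';  python3 -c "
from h import *
st();s=snap('scene','s9.png');t=snap('top','t9.png')"
```

```text
t: 12.85
eef_pos: [0.5537, -0.2726, 0.0408]
ee_rot: [3.141, 0.0, 1.547]
force: [-1.0, -0.3, -0.4]
width: 0.034
t: 13.6
eef_pos: [0.554, -0.2727, 0.1631]
ee_rot: [3.139, 0.0, 1.547]
force: [-0.8, -0.5, -2.8]
width: 0.0341
t 13.6
eef_pos [ 0.554  -0.2727  0.1631]
ee_rot [3.1393e+00 4.0000e-04 1.5467e+00]
force [-0.7594 -0.4508 -2.8131]
width 0.0341
q [-1.4150e-01  3.3280e-01 -2.4010e-01  2.0000e-04 -9.9550e-01 -1.4535e+00]
```

View pics/s9.png

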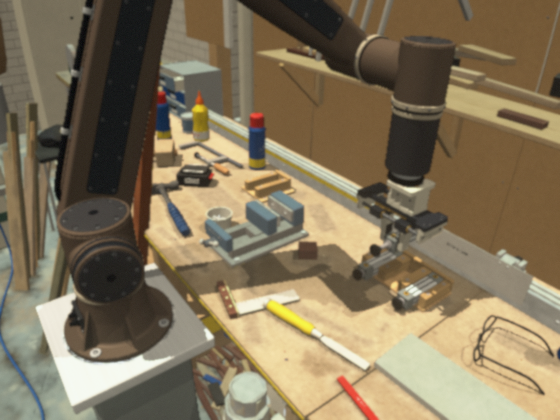

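View pics/t9.png

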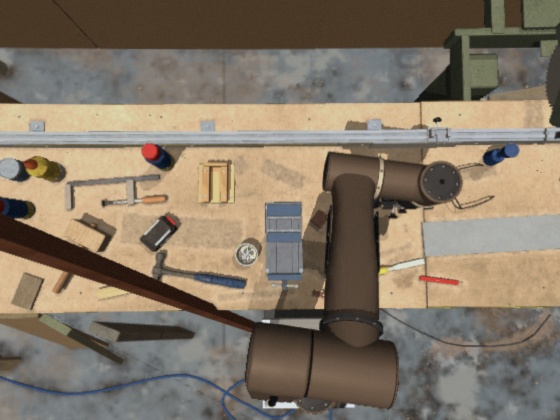

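```bash
python3 -m jog '[[[0.000,0.020,0.030,0,0,0,0.2],[0.011,0.042,0.010,0,0,0.177,0.2],[0.011,0.042,0,0,0,0.177,0.2],[0.011,0.042,0,0,0,0.177,0.2],[0.011,0.042,0,0,0,0.177,0.2],[0.011,0.042,0,0,0,0.177,0.2],[0.011,0.042,0,0,0,0.177,0.2],[0.011,0.042,0,0,0,0.177,0.2],[0.011,0.042,0,0,0,0.177,0.2],[0.010,0.040,0,0,0,0.177,0.2],[0,0,0,0,0,0,0.2],[0,0,0,0,0,0,0.2]]]';  python3 -c "
from h import *
st();s=snap('scene','s10.png');t=snap('top','t10.png')"
```

```text
t: 15.2
eef_pos: [0.651, 0.1234, 0.1995]
ee_rot: [-3.141, -0.002, 3.139]
force: [0.2, -0.3, -2.5]
width: 0.0338
t 15.2
eef_pos [0.651  0.1234 0.1995]
ee_rot [-3.141e+00 -1.600e-03  3.139e+00]
force [ 0.1619 -0.2723 -2.5077]
width 0.0338
q [ 4.8090e-01  3.7380e-01 -8.7200e-02 -3.0000e-04 -1.1115e+00 -4.8330e-01]
```

View pics/s10.png

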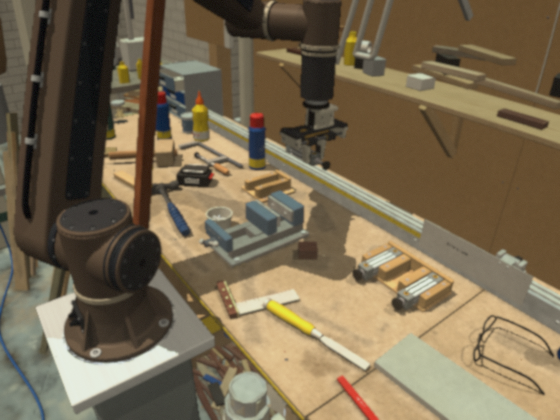

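View pics/t10.png

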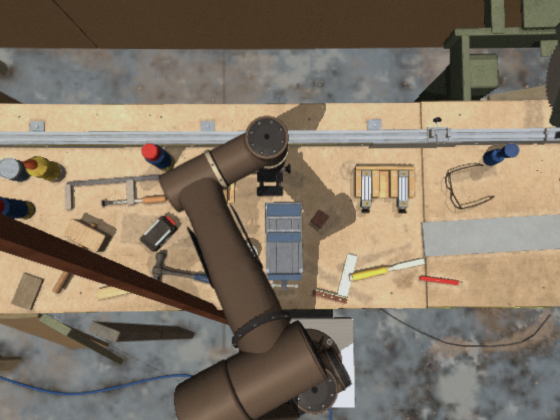

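Run:
```python
from h import *
t=load('t10.png');s=load('s10.png')
cv2.imwrite('pics/c10.png',cv2.resize(t['pixels'][110:240,190:340,::-1],None,fx=5,fy=5,interpolation=cv2.INTER_CUBIC))
cv2.imwrite('pics/c10s.png',cv2.resize(s['pixels'][90:200,260:380,::-1],None,fx=5,fy=5,interpolation=cv2.INTER_CUBIC))
for z in (.24,.26,.28): print(z,proj(t,(.5545,.123,z)),proj(t,(.7475,.123,z)))
```

```text
0.24 (np.float64(270.10096554243694), np.float64(196.86611263301978)) (np.float64(269.5973141560535), np.float64(134.04058048927675))
0.26 (np.float64(269.97685728382703), np.float64(196.21044102331393)) (np.float64(269.46651175231653), np.float64(132.45802524826192))
0.28 (np.float64(269.8489785916986), np.float64(195.53486050727315)) (np.float64(269.3317531303336), np.float64(130.82769301078145))
```

View pics/c10.png

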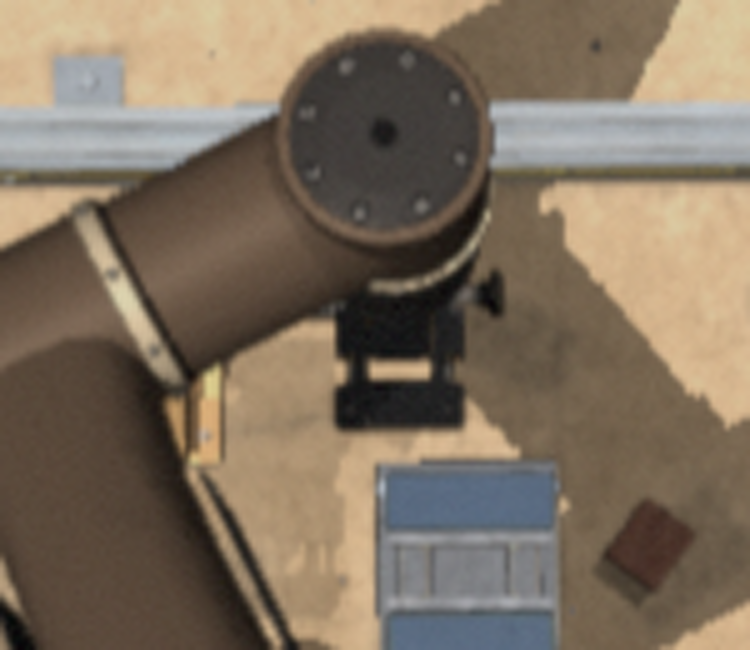

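View pics/c10s.png

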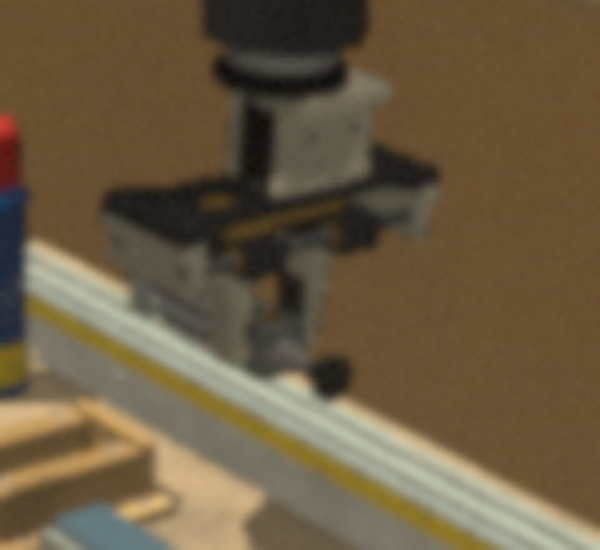

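```bash
python3 -m jog '[[[0.001,0.003,-0.050,0,0,0.003,0.2],[0.001,0,-0.050,0,0,0,0.2],[0,0,-0.030,0,0,0,0.2],[0,0,-0.010,0,0,0,0.2],[0,0,0,0,0,0,0.2]]]';  python3 -c "
from h import *
st();s=snap('scene','s11.png');
cv2.imwrite('pics/c11s.png',cv2.resize(s['pixels'][100:240,220:380,::-1],None,fx=4.2,fy=4.2,interpolation=cv2.INTER_CUBIC))"
```

```text
t: 15.92
eef_pos: [0.6538, 0.1258, 0.0608]
ee_rot: [-3.141, -0.0, -3.141]
force: [-0.1, 0.9, -2.3]
width: 0.0339
t 15.925
eef_pos [0.6538 0.1258 0.0608]
ee_rot [-3.1413e+00 -1.0000e-04 -3.1413e+00]
force [-0.1117  0.9425 -2.2917]
width 0.0339
q [ 4.825e-01  5.091e-01 -2.244e-01  3.000e-04 -8.376e-01 -4.824e-01]
```

View pics/c11s.png

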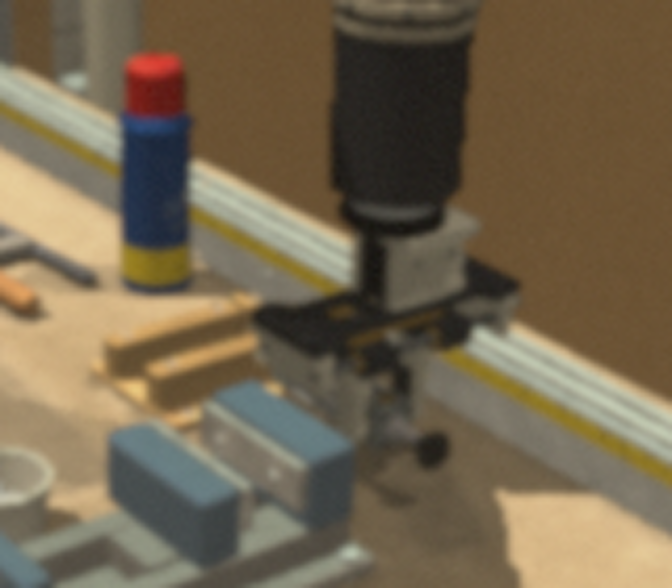

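```bash
python3 -m jog '[[[0,0,-0.012,0,0,0,0.2],[0,0,-0.006,0,0,0,0.2]]]';  python3 -m jog '[[[0,0,-0.004,0,0,0,0.2]]]';  python3 -m jog '[[[0,0,-0.003,0,0,0,0.2]]]'
```

```text
t: 16.23
eef_pos: [0.6536, 0.1265, 0.0425]
ee_rot: [3.141, 0.0, -3.141]
force: [-0.6, 0.3, -2.3]
width: 0.0336
t: 16.35
eef_pos: [0.6535, 0.1264, 0.0382]
ee_rot: [-3.142, -0.0, -3.141]
force: [0.3, 0.0, -2.0]
width: 0.0338
t: 16.48
eef_pos: [0.6536, 0.1264, 0.0353]
ee_rot: [-3.142, -0.0, -3.14]
force: [0.3, 0.8, -2.8]
width: 0.0338
```

```bash
python3 -m jog '[[[0,0,-0.002,0,0,0,0.2],[0,0,-0.001,0,0,0,0.2],[0,0,0,0,0,0,0.52],[0,0,0,0,0,0,0.52]]]';  python3 -m jog '[[[0,0,0.020,0,0,0,0.52],[0,0,0.030,0,0,0,0.52],[0,0,0.040,0,0,0,0.52],[0,0,0.050,0,0,0,0.52],[0,-0.060,0.040,0,0,0,0.52],[0,-0.060,0.0,0,0,0,0.52],[0,0,0.0,0,0,0,0.52]]]';   python3 -c "
from h import *
st();s=snap('scene','s12.png');t=snap('top','t12.png')
cv2.imwrite('pics/c12s.png',cv2.resize(s['pixels'][100:240,220:380,::-1],None,fx=4.2,fy=4.2,interpolation=cv2.INTER_CUBIC))
cv2.imwrite('pics/c12.png',cv2.resize(t['pixels'][110:250,180:330,::-1],None,fx=5,fy=5,interpolation=cv2.INTER_CUBIC))"
```

```text
t: 16.98
eef_pos: [0.654, 0.1266, 0.0329]
ee_rot: [3.141, 0.001, -3.141]
force: [0.5, 0.3, 0.8]
width: 0.0443
t: 17.85
eef_pos: [0.6535, 0.0109, 0.2081]
ee_rot: [3.141, 0.001, 3.139]
force: [0.4, 0.2, -1.0]
width: 0.0452
t 17.85
eef_pos [0.6535 0.0109 0.2081]
ee_rot [3.1413e+00 1.3000e-03 3.1386e+00]
force [ 0.3652  0.219  -0.9851]
width 0.0452
q [ 3.1460e-01  3.5170e-01 -1.0020e-01  1.0000e-04 -1.1176e+00 -3.1770e-01]
```

View pics/c12s.png

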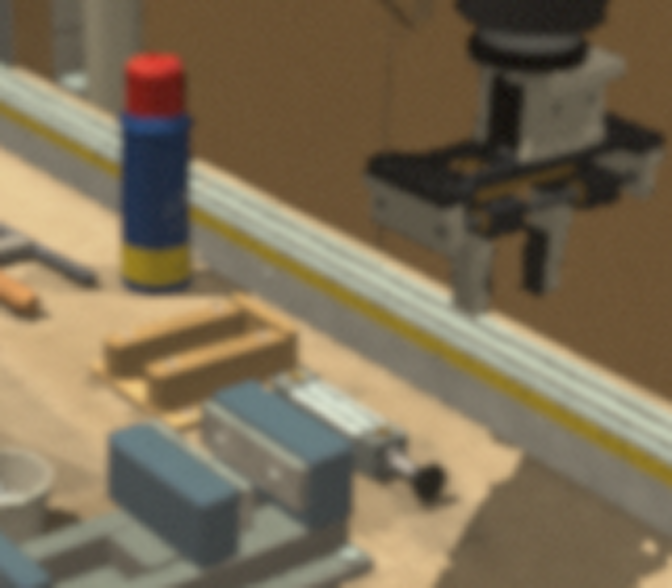

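View pics/c12.png

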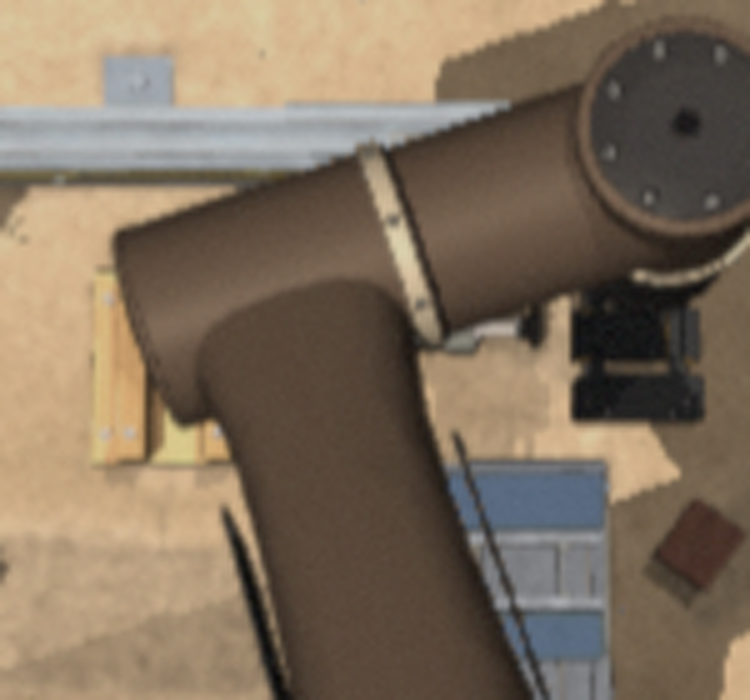

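View pics/s12.png

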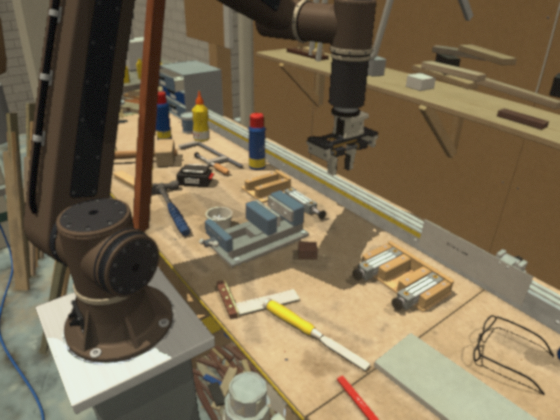

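Run:
```python
from h import *
t=load('t1.png');s=load('s1.png')
T=t['pixels'].astype(float);S=s['pixels'].astype(float)
# subpixel edges by red-ratio? use manual lists with half-pixel outer edges
up=[(35,228),(55,237),(75,245),(95,253),(115,262),(135,270),(155,279),(175,288),(195,297),(205,301),(225,310),(235,314),(245,319)]
lo=[(5,251),(35,261),(55,267),(75,274),(95,280),(115,287),(135,293),(165,304),(185,309),(205,316),(225,323),(235,326),(245,329)]
up=[(u,v-.5) for u,v in up]; lo=[(u,v+.5) for u,v in lo]
l=[(146,0),(145,15),(144,30),(143,45),(138,105),(136,150),(134,195)]; r=[(164,0),(163,15),(162,30),(160,45),(158,75),(155,105),(154,120),(150,200)]
l=[(u-.5,v) for u,v in l]; r=[(u+.5,v) for u,v in r]
def pl(pts,f):
    D=np.array([ray(f,*p)[1] for p in pts]);D/=np.linalg.norm(D,axis=1)[:,None]
    return np.linalg.svd(D)[2][2], ray(f,0,0)[0]
a,c=pl(up,t);b,_=pl(lo,t);e,cs=pl(l,s);g,_=pl(r,s)
fix=lambda v,ref: v if v@ref>0 else -v
b=fix(b,a);e=fix(e,a);g=fix(g,a)
print(a,b,e,g)
d=np.cross(a,b);d/=d[2];d2=np.cross(e,g);d2/=d2[2];print(d,d2)
n=a+b+e+g;n/=np.linalg.norm(n)
dm=np.array([.26,.135,1])
for z0 in (-1.0,-.8,-.6,-.4,-.2,0):
    p0=onz(t,260,331,z0)
    out=[]
    for z in (.2,.4,.6):
        P=p0+d*(z-z0)
        f=lambda nn,cc: ((cc-P)@nn)/(n@nn)
        wt=f(a,c)-f(b,c); ws=f(g,cs)-f(e,cs)
        out.append((round(wt,4),round(ws,4),round(wt/ws,3)))
    print(z0,p0+d*(.6-z0),out)
```

```text
[-0.89882392  0.39901665  0.1813871 ] [-0.927294    0.31428149  0.20335431] [-0.9131372   0.36167258  0.18807817] [-0.9000384   0.39669267  0.18045994]
[0.27576087 0.16659296 1.        ] [0.25443711 0.12236986 1.        ]
-1.0 [0.35367421 0.47457455 0.6       ] [(np.float64(-0.0516), np.float64(-0.0492), np.float64(1.049)), (np.float64(-0.0516), np.float64(-0.0496), np.float64(1.041)), (np.float64(-0.0516), np.float64(-0.05), np.float64(1.034))]
-0.8 [0.33786976 0.43283633 0.6       ] [(np.float64(-0.0477), np.float64(-0.0476), np.float64(1.002)), (np.float64(-0.0477), np.float64(-0.0479), np.float64(0.994)), (np.float64(-0.0477), np.float64(-0.0483), np.float64(0.987))]
-0.6 [0.3220653  0.39109811 0.6       ] [(np.float64(-0.0437), np.float64(-0.0459), np.float64(0.951)), (np.float64(-0.0437), np.float64(-0.0463), np.float64(0.944)), (np.float64(-0.0437), np.float64(-0.0466), np.float64(0.937))]
-0.4 [0.30626084 0.34935988 0.6       ] [(np.float64(-0.0397), np.float64(-0.0442), np.float64(0.897)), (np.float64(-0.0397), np.float64(-0.0446), np.float64(0.89)), (np.float64(-0.0397), np.float64(-0.045), np.float64(0.883))]
-0.2 [0.29045638 0.30762166 0.6       ] [(np.float64(-0.0357), np.float64(-0.0426), np.float64(0.839)), (np.float64(-0.0357), np.float64(-0.0429), np.float64(0.831)), (np.float64(-0.0357), np.float64(-0.0433), np.float64(0.824))]
0 [0.27465192 0.26588343 0.6       ] [(np.float64(-0.0317), np.float64(-0.0409), np.float64(0.775)), (np.float64(-0.0317), np.float64(-0.0413), np.float64(0.768)), (np.float64(-0.0317), np.float64(-0.0416), np.float64(0.762))]
```

```bash
cat > kin.py <<'E'
import numpy as np
L1,L2,T,H,OFF=.598,.4637,.381,.23,.1916
def ik(tcp,a):
    tcp=np.array(tcp,float);a=np.array(a,float);a/=np.linalg.norm(a)
    Wc=tcp-T*a; r=None; az=np.arctan2(Wc[1],Wc[0]); r=np.array([np.sin(az),-np.cos(az),0])
    for _ in range(200):
        W=Wc-OFF*r
        q1=np.arctan2(W[1],W[0]); rho=np.hypot(W[0],W[1]); z=W[2]-H; D=np.hypot(rho,z)
        A=np.arccos((L1**2+D**2-L2**2)/(2*L1*D)); e1=np.arctan2(z,rho)+A
        hd=np.array([np.cos(q1),np.sin(q1),0]);E=np.array([0,0,H])+L1*(np.cos(e1)*hd+np.sin(e1)*np.array([0,0,1]))
        f=(W-E)/L2
        rn=np.cross(f,-np.array([0,0,1])) if False else np.cross(a,f)
        rn/=np.linalg.norm(rn)
        r0=np.array([np.sin(q1),-np.cos(q1),0])
        if rn@r0<0: rn=-rn
        r=.5*r+.5*rn; r/=np.linalg.norm(r)
    j2=np.pi/2-e1; el=np.arctan2(f[2],f@hd); j3=el+j2
    j4=np.arctan2(np.cross(r0,r)@f, r0@r); j5=np.arccos(np.clip(f@a,-1,1))
    return q1,j2,j3,j4,j5,E,W,r,Wc
def beam(z): return np.array([.173+.275*z,.33+.162*z,z])
def segd(p1,p2,p3,p4):
    u=np.linspace(0,1,81);A=p1+np.outer(u,p2-p1);B=p3+np.outer(u,p4-p3)
    return np.linalg.norm(A[:,None]-B[None],axis=2).min()
def rep(n,tcp,a):
    q1,j2,j3,j4,j5,E,W,r,Wc=ik(tcp,a)
    b0,b1=beam(-.1),beam(1.2)
    print(n,'q',np.round([np.degrees(q1),j2,j3,j4,-j5],3),'E',np.round(E,2),'W',np.round(W,2),'clear fore',round(segd(E,W,b0,b1),3),'link',round(segd(W-.08*r,Wc,b0,b1),3),'elbowL',round(segd(E,E+.14*np.array([-np.sin(q1),np.cos(q1),0]),b0,b1),3))
E
python3 - <<'E'
from kin import *
rep('now',(.6535,.0109,.2081),(0,0,-1)); print([.3146,.3517,-.1002,0,-1.1176])
rep('start',(.1902,.6472,.2506),(0,0,-1))
rep('place',(.6535,.1264,.033),(0,0,-1))
for ph in (0,20,25,28,32):
    s,c=np.sin(np.radians(ph)),np.cos(np.radians(ph))
    rep('free%d'%ph,(.6535,.216-.006*s,.028+.006*c),(0,s,-c))
    rep('crad%d'%ph,(.524+.006*s,.321,.036+.006*c),(-s,0,-c))
    rep('crad hi%d'%ph,(.524+.006*s,.321,.12+.006*c),(-s,0,-c))
E
```

```text
now q [18.002  0.354 -0.096  0.    -1.121] E [0.2  0.06 0.79] W [0.59 0.19 0.59] clear fore 0.306 link 0.279 elbowL 0.337
[0.3146, 0.3517, -0.1002, 0, -1.1176]
start q [ 9.0124e+01  3.6000e-01  1.3000e-02  0.0000e+00 -1.2230e+00] E [-0.    0.21  0.79] W [-0.    0.65  0.63] clear fore 0.355 link 0.266 elbowL 0.44
place q [27.677  0.544 -0.241  0.    -0.786] E [0.27 0.14 0.74] W [0.56 0.3  0.41] clear fore 0.221 link 0.235 elbowL 0.237
free0 q [34.454  0.572 -0.184  0.    -0.815] E [0.27 0.18 0.73] W [0.55 0.37 0.42] clear fore 0.162 link 0.208 elbowL 0.229
crad0 q [49.659  0.467 -0.358 -0.    -0.745] E [0.17 0.21 0.76] W [0.38 0.45 0.42] clear fore 0.029 link 0.089 elbowL 0.311
crad hi0 q [49.659  0.368 -0.283 -0.    -0.92 ] E [0.14 0.16 0.79] W [0.38 0.45 0.51] clear fore 0.024 link 0.065 elbowL 0.37
free20 q [22.538  0.557 -0.093  0.441 -0.832] E [0.29 0.12 0.74] W [0.63 0.26 0.46] clear fore 0.265 link 0.318 elbowL 0.233
crad20 q [ 4.0817e+01  6.4200e-01  1.4000e-02  2.4000e-01 -1.2210e+00] E [0.27 0.23 0.71] W [0.55 0.48 0.44] clear fore 0.103 link 0.246 elbowL 0.201
crad hi20 q [
[... 544 characters left out ...]
 0.09 0.73] W [0.67 0.2  0.46] clear fore 0.313 link 0.386 elbowL 0.236
crad28 q [38.122  0.723  0.145  0.299 -1.397] E [0.31 0.24 0.68] W [0.62 0.48 0.42] clear fore 0.128 link 0.307 elbowL 0.151
crad hi28 q [38.14   0.641  0.201  0.294 -1.529] E [0.28 0.22 0.71] W [0.61 0.48 0.51] clear fore 0.126 link 0.27 elbowL 0.197
free32 q [13.941  0.59  -0.034  0.698 -0.928] E [0.32 0.08 0.73] W [0.69 0.17 0.46] clear fore 0.336 link 0.422 elbowL 0.24
crad32 q [36.936  0.765  0.209  0.325 -1.482] E [0.33 0.25 0.66] W [0.65 0.49 0.42] clear fore 0.139 link 0.336 elbowL 0.126
crad hi32 q [36.941  0.683  0.262  0.324 -1.61 ] E [0.3  0.23 0.69] W [0.64 0.48 0.5 ] clear fore 0.137 link 0.299 elbowL 0.171
```

```bash
python3 -m jog '[[[0,0.050,0,0.163,0,0,0.52],[0,0.050,0,0.163,0,0,0.52],[0,0.052,0,0.163,0,0.003,0.52],[0,0.050,-0.03,0,0,0,0.52],[0,0,-0.04,0,0,0,0.52],[0,0,0,0,0,0,0.52]]]'; python3 -c "
from h import *
st();s=snap('scene','s13.png');t=snap('top','t13.png')
cv2.imwrite('pics/c13s.png',cv2.resize(s['pixels'][100:240,220:380,::-1],None,fx=4.2,fy=4.2,interpolation=cv2.INTER_CUBIC))
cv2.imwrite('pics/c13.png',cv2.resize(t['pixels'][110:250,180:330,::-1],None,fx=5,fy=5,interpolation=cv2.INTER_CUBIC))"
```

```text
t: 18.7
eef_pos: [0.6512, 0.2175, 0.1333]
ee_rot: [2.654, -0.006, -3.136]
force: [-0.0, -0.2, 0.1]
width: 0.0458
t 18.7
eef_pos [0.6512 0.2175 0.1333]
ee_rot [ 2.6543 -0.0063 -3.1359]
force [-0.0077 -0.2138  0.1151]
width 0.0458
q [ 0.3317  0.4535 -0.0036 -0.5484 -1.0241 -0.0583]
```

View pics/c13s.png

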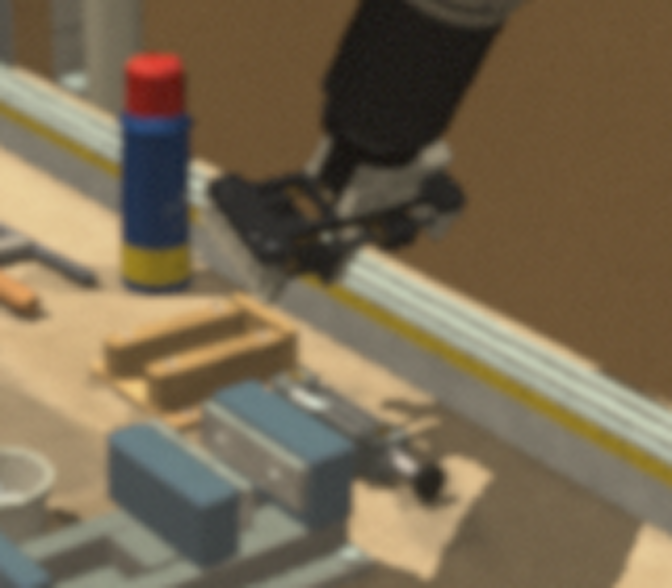

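View pics/c13.png

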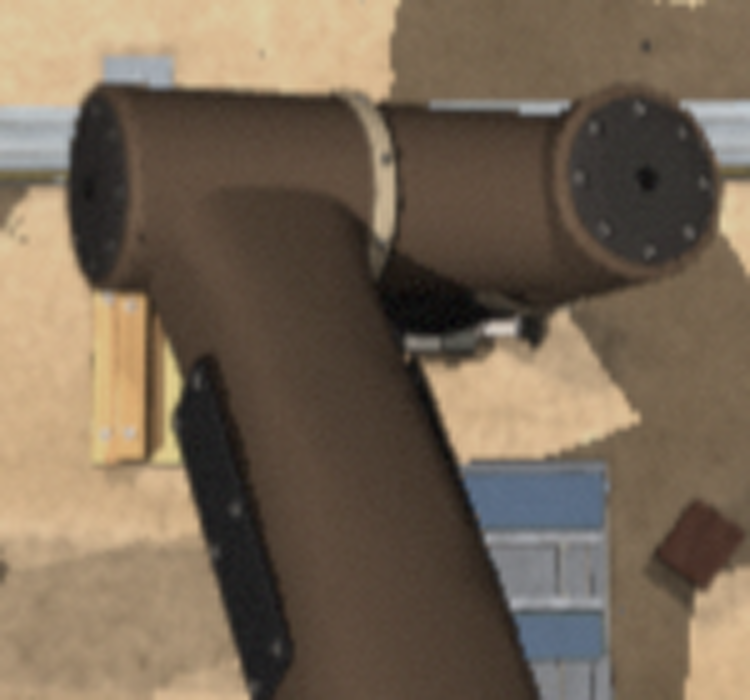

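```bash
python3 -m jog '[[[0.002,-0.004,-0.030,0,0,-0.005,0.52],[0,0,-0.030,0,0,0,0.52],[0,0,-0.015,0,0,0,0.52]]]'; python3 -m jog '[[[0,0,-0.012,0,0,0,0.52]]]'; python3 -m jog '[[[0,0,-0.008,0,0,0,0.52],[0,0,-0.002,0,0,0,0.52]]]'
```

```text
t: 19.18
eef_pos: [0.6562, 0.2122, 0.0627]
ee_rot: [2.652, 0.002, 3.14]
force: [0.7, -0.1, 1.0]
width: 0.0457
t: 19.3
eef_pos: [0.6566, 0.2124, 0.0511]
ee_rot: [2.652, 0.003, 3.141]
force: [0.2, 0.5, 0.5]
width: 0.0457
t: 19.55
eef_pos: [0.6558, 0.2124, 0.0403]
ee_rot: [2.653, 0.001, 3.14]
force: [-0.1, 1.2, 0.0]
width: 0.0456
```

```bash
python3 -m jog '[[[-0.002,0,-0.004,0,0,0,0.52],[0,0,-0.002,0,0,0,0.52],[0,0,0,0,0,0,0.2],[0,0,0,0,0,0,0.2],[0,0,0,0,0,0,0.2],[0,0,0,0,0,0,0.2]]]' 60; python3 -c "
from h import *
st();s=snap('scene','s14.png');
cv2.imwrite('pics/c14s.png',cv2.resize(s['pixels'][100:240,220:380,::-1],None,fx=4.2,fy=4.2,interpolation=cv2.INTER_CUBIC))"
```

```text
t: 20.3
eef_pos: [0.6538, 0.2124, 0.0344]
ee_rot: [2.653, 0.001, 3.14]
force: [0.2, 0.2, 0.3]
width: 0.0334
t 20.3
eef_pos [0.6538 0.2124 0.0344]
ee_rot [2.6525e+00 1.1000e-03 3.1405e+00]
force [0.202  0.1868 0.3391]
width 0.0334
q [ 0.3128  0.5678 -0.054  -0.6148 -0.8855  0.0679]
```

View pics/c14s.png

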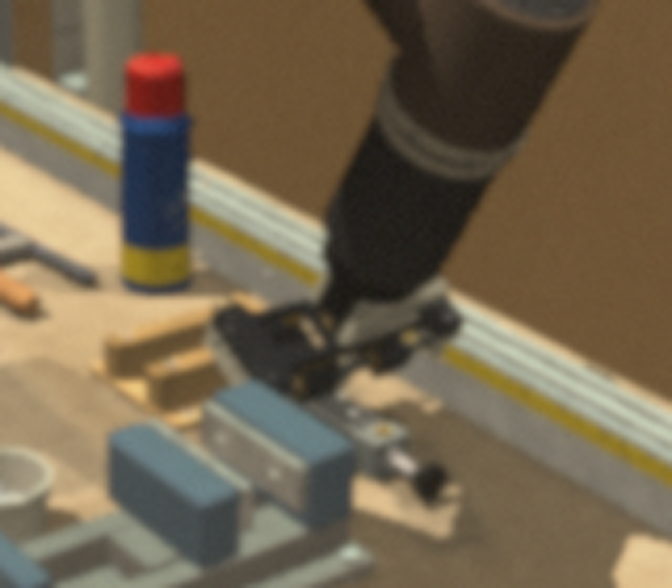

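```bash
python3 -m jog '[[[0,0,0.020,0,0,0,0.2],[0,0,0.040,0,0,0,0.2],[0,0,0.050,0,0,0,0.2],[0,0,0.050,0,0,0,0.2]]]'
python3 - <<'E'
from h import *
t=load('t5.png');s=load('s6.png')
g=cv2.resize(t['pixels'][155:210,190:245,::-1],None,fx=11,fy=11,interpolation=cv2.INTER_CUBIC);cv2.imwrite('pics/k1.png',g)
g=cv2.resize(s['pixels'][160:210,230:305,::-1],None,fx=10,fy=10,interpolation=cv2.INTER_CUBIC);cv2.imwrite('pics/k2.png',g)
print(t['pixels'][190,195:240].tolist()[::1])
E
```

```text
t: 20.85
eef_pos: [0.6532, 0.2122, 0.1967]
ee_rot: [2.653, 0.001, 3.14]
force: [0.9, -0.4, -1.8]
width: 0.0332
[[186, 157, 121], [186, 156, 121], [183, 153, 117], [184, 158, 114], [198, 172, 119], [198, 167, 114], [202, 171, 118], [199, 160, 112], [195, 164, 114], [200, 163, 111], [200, 158, 107], [199, 156, 105], [195, 154, 103], [170, 134, 89], [79, 61, 40], [86, 67, 45], [126, 98, 70], [148, 124, 84], [196, 178, 122], [201, 185, 128], [202, 187, 129], [202, 187, 129], [203, 189, 131], [201, 181, 124], [199, 163, 112], [198, 161, 112], [200, 158, 109], [201, 162, 111], [200, 158, 106], [200, 159, 107], [193, 154, 104], [160, 126, 85], [83, 64, 44], [112, 87, 60], [148, 123, 84], [195, 179, 124], [203, 187, 131], [201, 186, 129], [189, 173, 121], [129, 111, 81], [181, 155, 120], [191, 162, 126], [193, 165, 129], [189, 160, 127], [188, 160, 125]]
```

View pics/k1.png

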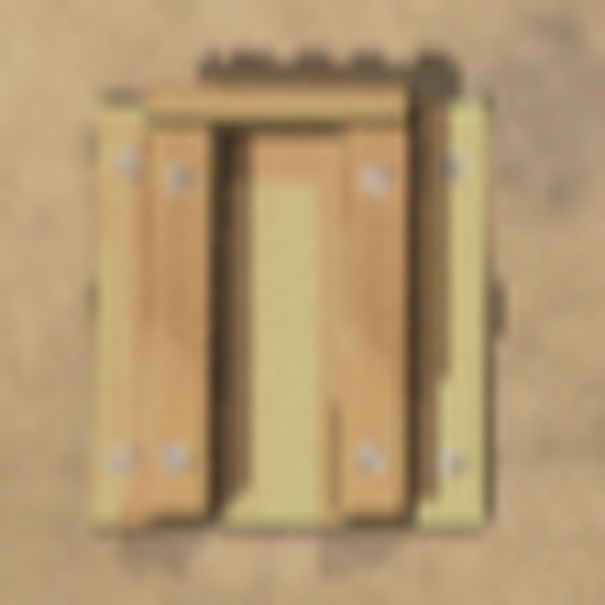

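View pics/k2.png

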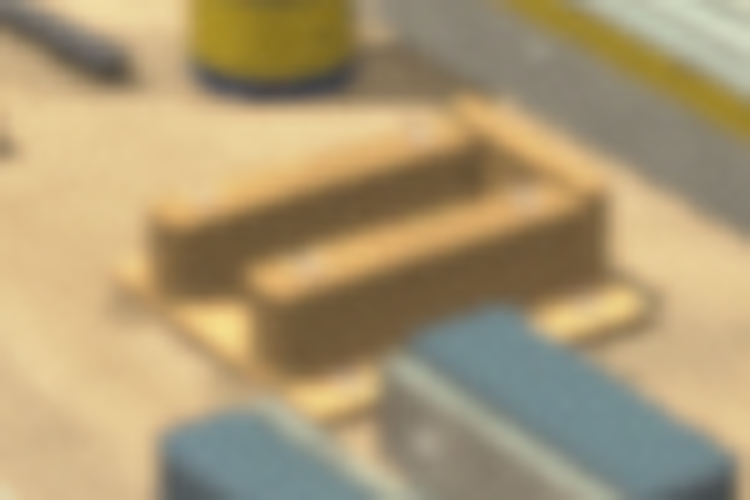

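Run:
```python
from h import *
t=load('t5.png');s=load('s6.png')
C=lambda x,y,z: np.round(onz(t,(x+.5)/11-.5+190,(y+.5)/11-.5+155,z),4)
print('top screws',*[C(*p,.042) for p in [(177,178),(175,457),(375,180),(371,457)]])
print('base screws',*[C(*p,.008) for p in [(128,162),(120,460),(455,167),(450,460)]])
print('cheek edges far',*[C(x,200,.042) for x in (150,212,345,408)],'near',*[C(x,480,.042) for x in (150,212,343,408)])
print('base corners',*[C(*p,.008) for p in [(97,100),(490,97),(490,527),(95,527)]])
print('cheek front',C(180,518,.042),C(375,518,.042))
S=lambda x,y,z: np.round(onz(s,(x+.5)/10-.5+230,(y+.5)/10-.5+160,z),4)
print('scene cheek tops mouth: L outer, L inner?, R inner, R outer',S(152,207,.042),S(187,228,.042),S(248,268,.042),S(280,298,.042))
print('scene screws',*[S(*p,.042) for p in [(200,192),(418,128),(305,264),(522,197)]])
print('scene base corner left near',S(120,272,.008),S(310,418,.008))
```

```text
top screws [0.6673 0.3501 0.042 ] [0.5786 0.3505 0.042 ] [0.6662 0.2876 0.042 ] [0.5781 0.2889 0.042 ]
base screws [0.6781 0.3714 0.008 ] [0.5813 0.3737 0.008 ] [0.6757 0.2659 0.008 ] [0.5804 0.2677 0.008 ]
cheek edges far [0.6604 0.3586 0.042 ] [0.6602 0.339  0.042 ] [0.6599 0.2971 0.042 ] [0.6598 0.2772 0.042 ] near [0.5714 0.3584 0.042 ] [0.5713 0.3389 0.042 ] [0.5709 0.2978 0.042 ] [0.5707 0.2773 0.042 ]
base corners [0.6984 0.3814 0.008 ] [0.6985 0.2545 0.008 ] [0.5586 0.2549 0.008 ] [0.5597 0.3817 0.008 ]
cheek front [0.5593 0.3489 0.042 ] [0.5588 0.2877 0.042 ]
scene cheek tops mouth: L outer, L inner?, R inner, R outer [0.5607 0.356  0.042 ] [0.5617 0.3361 0.042 ] [0.562  0.3002 0.042 ] [0.5586 0.2766 0.042 ]
scene screws [0.5802 0.3563 0.042 ] [0.6705 0.3551 0.042 ] [0.5789 0.2918 0.042 ] [0.6674 0.2907 0.042 ]
scene base corner left near [0.561  0.3783 0.008 ] [0.5558 0.2558 0.008 ]
```

```bash
python3 -m jog '[[[-0.014,0.0118,0,0,0,0.1745,0.2],[-0.014,0.0118,0,0,0,0.1745,0.2],[-0.014,0.0118,0,0,0,0.1745,0.2],[-0.014,0.0118,0,0,0,0.1745,0.2],[-0.014,0.0118,0,0,0,0.1745,0.2],[-0.014,0.0118,0,0,0,0.1745,0.2]]]'; python3 -c "
from h import *
st();s=snap('scene','s15.png');t=snap('top','t15.png')"
```

```text
t: 21.6
eef_pos: [0.5694, 0.283, 0.1953]
ee_rot: [2.653, 0.001, -2.091]
force: [0.2, -0.8, -3.2]
width: 0.0333
t 21.6
eef_pos [0.5694 0.283  0.1953]
ee_rot [ 2.6533e+00  7.0000e-04 -2.0909e+00]
force [ 0.1632 -0.7729 -3.1928]
width 0.0333
q [ 0.5134  0.5231  0.2184 -0.4154 -1.5345  0.6096]
```

View pics/s15.png

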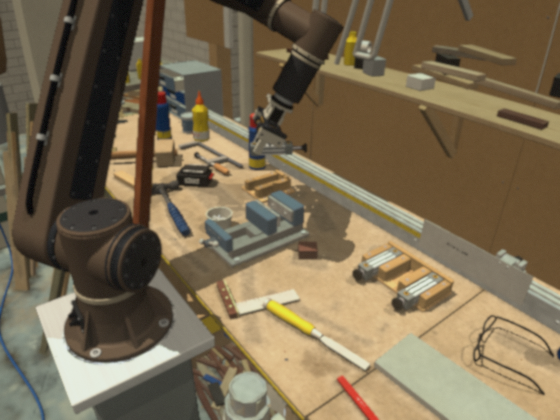

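View pics/t15.png

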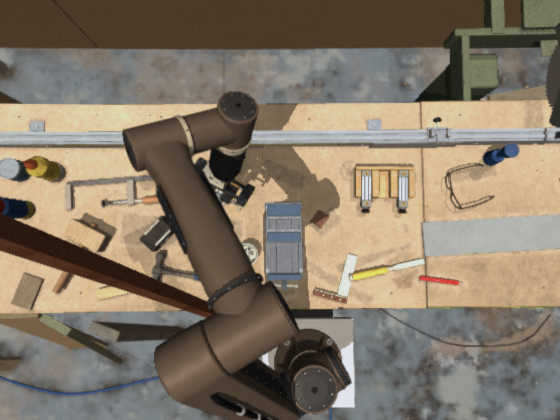

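```bash
python3 -m jog '[[[-0.014,0.012,0,0,0,0.173,0.2],[-0.014,0.012,0,0,0,0.173,0.2],[-0.013,0.012,0,0,0,0.173,0.2],[0,0,-0.040,0,0,0,0.2],[0,0,-0.020,0,0,0,0.2],[0,0,0,0,0,0,0.2]]]'; python3 -c "
from h import *
st();s=snap('scene','s16.png');t=snap('top','t16.png')
cv2.imwrite('pics/c16s.png',cv2.resize(s['pixels'][100:240,200:360,::-1],None,fx=4.2,fy=4.2,interpolation=cv2.INTER_CUBIC))"
```

```text
t: 22.45
eef_pos: [0.5281, 0.3181, 0.1331]
ee_rot: [2.65, -0.002, -1.579]
force: [-0.4, 0.6, -2.0]
width: 0.0336
t 22.45
eef_pos [0.5281 0.3181 0.1331]
ee_rot [ 2.6501e+00 -1.7000e-03 -1.5785e+00]
force [-0.44    0.5804 -1.9681]
width 0.0336
q [ 0.6707  0.6112  0.1751 -0.2998 -1.5323  0.9643]
```

View pics/c16s.png

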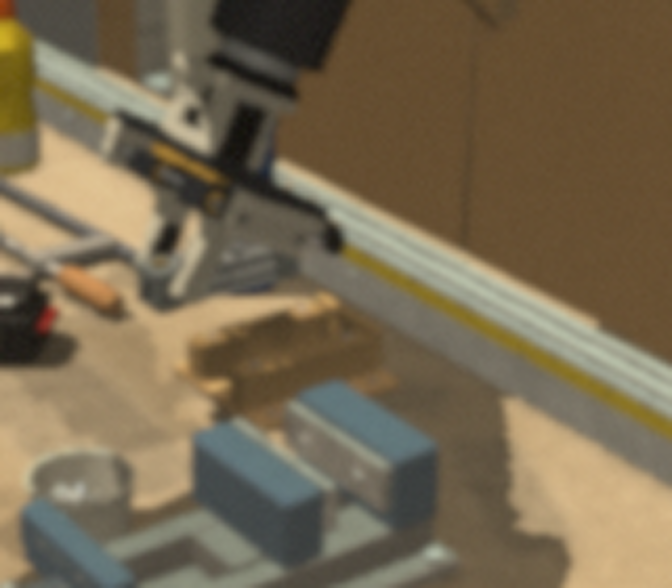

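View pics/t16.png

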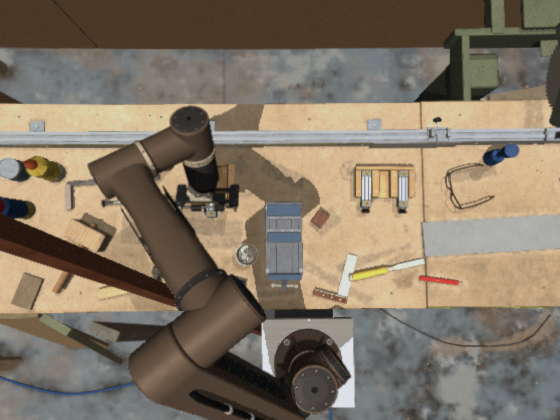

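```bash
python3 -m jog '[[[0,0.0005,-0.030,0,0,0.007,0.2],[0,0,-0.016,0,0,0,0.2],[0,0,0,0,0,0,0.2]]]'; python3 -c "
from h import *
st();s=snap('scene','s17.png');t=snap('top','t17.png')
cv2.imwrite('pics/c17s.png',cv2.resize(s['pixels'][130:220,210:310,::-1],None,fx=7,fy=7,interpolation=cv2.INTER_CUBIC))
cv2.imwrite('pics/c17.png',cv2.resize(t['pixels'][150:230,160:260,::-1],None,fx=7,fy=7,interpolation=cv2.INTER_CUBIC))"
```

```text
t: 22.92
eef_pos: [0.5284, 0.3192, 0.0877]
ee_rot: [2.651, -0.0, -1.57]
force: [-0.3, -0.1, -2.0]
width: 0.0335
t 22.925
eef_pos [0.5284 0.3192 0.0877]
ee_rot [ 2.6512e+00 -5.0000e-04 -1.5704e+00]
force [-0.3475 -0.1127 -2.0066]
width 0.0335
q [ 0.673   0.6545  0.1412 -0.2994 -1.4585  0.9927]
```

View pics/c17s.png

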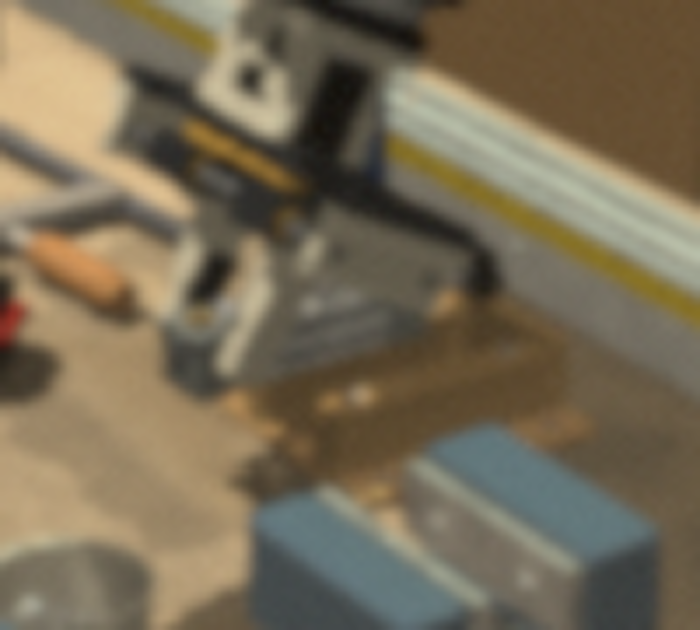

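View pics/c17.png

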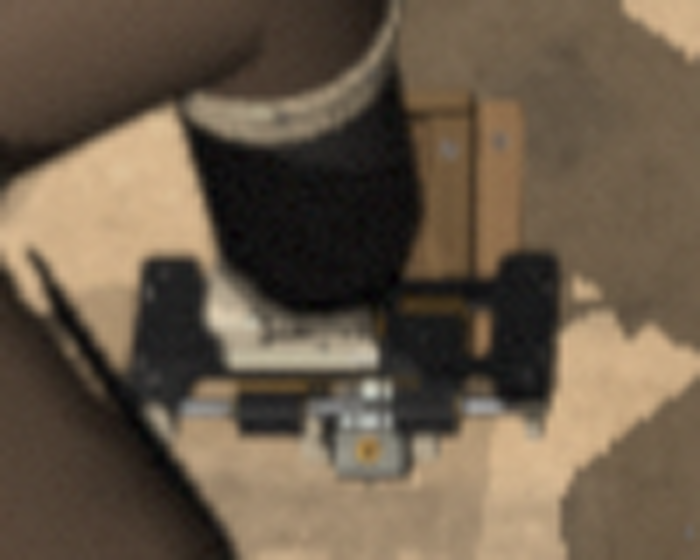

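```bash
python3 -m jog '[[[0,-0.0005,-0.010,0,0,0,0.2],[0,0,-0.005,0,0,0,0.2]]]'; python3 -m jog '[[[0,0,-0.005,0,0,0,0.2]]]'; python3 -m jog '[[[0,0,-0.006,0,0,0,0.2]]]'; python3 -m jog '[[[0,0,-0.006,0,0,0,0.2]]]'
```

```text
t: 23.28
eef_pos: [0.5285, 0.3191, 0.0729]
ee_rot: [2.652, 0.001, -1.57]
force: [0.4, 0.4, -3.5]
width: 0.0335
t: 23.4
eef_pos: [0.5286, 0.3192, 0.0679]
ee_rot: [2.653, 0.001, -1.57]
force: [-0.2, 0.1, -3.2]
width: 0.0335
t: 23.52
eef_pos: [0.5287, 0.3192, 0.0619]
ee_rot: [2.653, 0.001, -1.57]
force: [-0.3, -0.3, -2.4]
width: 0.0336
t: 23.65
eef_pos: [0.5286, 0.3192, 0.0558]
ee_rot: [2.653, 0.001, -1.57]
force: [0.9, -0.4, -2.9]
width: 0.0337
```

In the groove with no contact force; I'll lower it the last 13 mm.

```bash
python3 -m jog '[[[0,0,-0.006,0,0,0,0.2]]]'; python3 -m jog '[[[0,0,-0.004,0,0,0,0.2]]]'; python3 -m jog '[[[0,0,-0.002,0,0,0,0.2]]]'; python3 -m jog '[[[0,0,-0.0015,0,0,0,0.2]]]'
```

```text
t: 23.78
eef_pos: [0.5286, 0.3192, 0.0497]
ee_rot: [2.653, 0.001, -1.57]
force: [-0.3, -0.7, -2.2]
width: 0.0335
t: 23.9
eef_pos: [0.5285, 0.3191, 0.0457]
ee_rot: [2.652, 0.0, -1.57]
force: [-0.2, 0.2, -1.9]
width: 0.0339
t: 24.02
eef_pos: [0.5285, 0.3191, 0.0439]
ee_rot: [2.652, 0.0, -1.57]
force: [0.3, -0.3, -1.6]
width: 0.0337
t: 24.15
eef_pos: [0.5287, 0.3192, 0.0426]
ee_rot: [2.653, 0.001, -1.57]
force: [-0.1, -0.3, -2.7]
width: 0.0334
```

```bash
python3 -m jog '[[[0,0,-0.0012,0,0,0,0.2],[0,0,0,0,0,0,0.5],[0,0,0,0,0,0,0.5],[0,0,0,0,0,0,0.5]]]'; python3 -m jog '[[[0,0,0.020,0,0,0,0.5],[0,0,0.040,0,0,0,0.5],[0,0,0.050,0,0,0,0.5],[0,0,0.050,0,0,0,0.5],[0.04,-0.04,0.030,0,0,-0.1,0.5],[0.04,-0.050,0,0,0,-0.15,0.5],[0.02,-0.055,0,0,0,-0.18,0.5],[0,-0.055,0,0,0,-0.18,0.5],[0,-0.055,0,0,0,-0.18,0.5],[0,-0.055,0,0,0,-0.18,0.5],[0,0,0,0,0,0,0.5]]]'; python3 -c "
from h import *
st();s=snap('scene','s18.png');t=snap('top','t18.png')
cv2.imwrite('pics/c18s.png',cv2.resize(s['pixels'][130:230,210:320,::-1],None,fx=6,fy=6,interpolation=cv2.INTER_CUBIC))
cv2.imwrite('pics/c18.png',cv2.resize(t['pixels'][150:230,160:260,::-1],None,fx=7,fy=7,interpolation=cv2.INTER_CUBIC))"
```

```text
t: 24.65
eef_pos: [0.5288, 0.3192, 0.0416]
ee_rot: [2.653, 0.001, -1.57]
force: [-0.1, 0.0, 0.5]
width: 0.0437
t: 26.02
eef_pos: [0.6264, 0.006, 0.2332]
ee_rot: [2.655, 0.002, -2.548]
force: [-0.3, 0.3, 0.6]
width: 0.0436
t 26.025
eef_pos [0.6264 0.006  0.2332]
ee_rot [ 2.6549e+00  2.1000e-03 -2.5478e+00]
force [-0.2959  0.3274  0.6278]
width 0.0436
q [ 0.0619  0.4796  0.2355 -0.4159 -1.5858  0.581 ]
```

View pics/c18s.png

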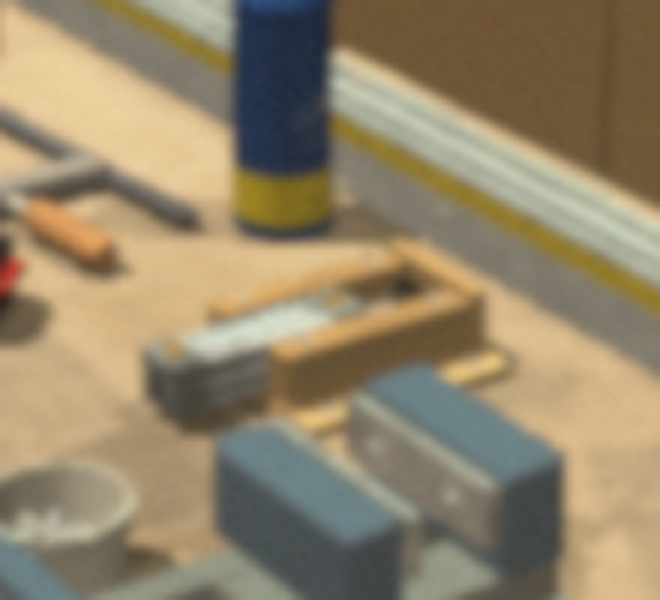

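View pics/t18.png

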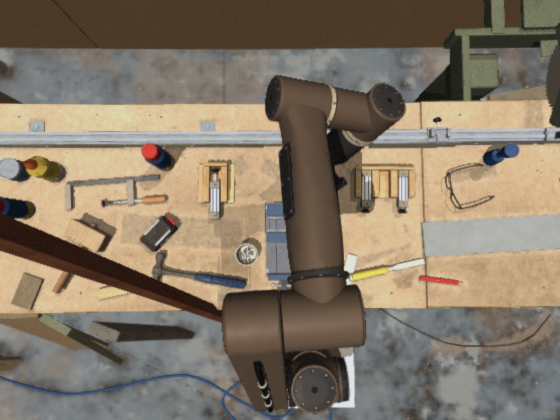

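Run:
```python
from h import *
t=load('t18.png');s=load('s18.png')
cv2.imwrite('pics/k3.png',np.hstack([cv2.resize(t['pixels'][155:225,190:245,::-1],None,fx=7,fy=7,interpolation=cv2.INTER_CUBIC),cv2.resize(t['pixels'][155:225,352:412,::-1],None,fx=6.5,fy=7,interpolation=cv2.INTER_CUBIC)]))
```

```text
(no output)
```

View pics/k3.png

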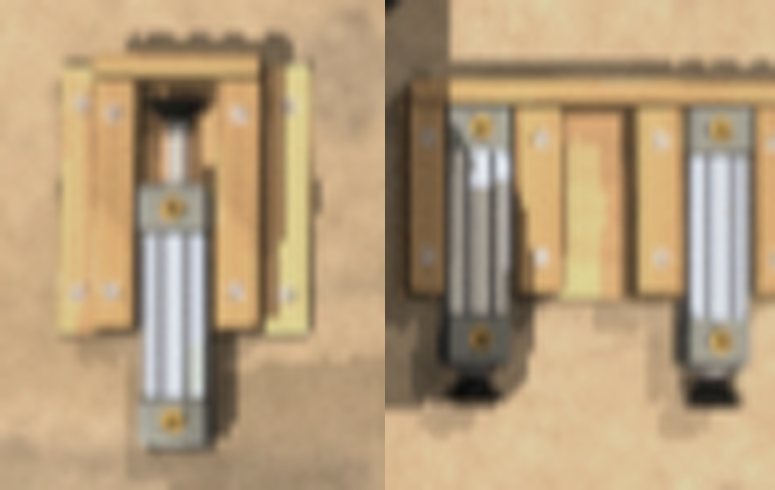

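Run:
```python
from h import *
t=load('t18.png')
C=lambda x,y,z: np.round(onz(t,(x+.5)/7-.5+190,(y+.5)/7-.5+155,z),4)
print('rear',C(174,447,.042),'front',C(174,186,.042),'filters',C(173,208,.043),C(172,420,.043))
R=lambda x,y,z: np.round(onz(t,(x-385+.5)/6.5-.5+352,(y+.5)/7-.5+155,z),4)
print([R(*p,.043) for p in [(481,127),(480,338),(722,128),(721,340)]],[R(478,375,.04),R(478,402,.01),R(712,402,.01)])
job_done()
```

```text
rear [0.5008 0.3194 0.042 ] front [0.6306 0.3196 0.042 ] filters [0.6195 0.3199 0.043 ] [0.5141 0.3203 0.043 ]
[array([ 0.6555, -0.2099,  0.043 ]), array([ 0.55  , -0.2069,  0.043 ]), array([ 0.6537, -0.3388,  0.043 ]), array([ 0.5478, -0.3353,  0.043 ])] [array([ 0.5318, -0.206 ,  0.04  ]), array([ 0.5203, -0.2116,  0.01  ]), array([ 0.5191, -0.3388,  0.01  ])]
the job is handed in; nothing more can be done
```

I handed the job in at about 26 s. By my last checks it is done; no verdict was reported.

**Rods:** I pushed all three in. The left and right ones slid at about 3 N and stopped hard at home. The middle one stopped dead about 24 mm in, with the force rising to 19 N.

**Seized cylinder:** I took the middle one out by its front and laid it crosswise beyond the vice. I then took it again near its rear with the gripper tilted 28°, because a leaning timber stands where the forearm would have passed with the tool straight down. It went into the cradle foot end first, with no contact force on the way into the groove.

**Last pictures:**
- **Seized cylinder:** It lies flat in the groove, about 1 mm off centre. About 70 mm of its body is inside and the rear face is about 58 mm out in front of the mouth.
- **Sound cylinders:** Both lie in their rack grooves with the feet close to the front caps.
- **Gripper:** It was about 0.23 m above the bench and touching nothing.
- **Bystanders:** I saw none of them moved. I judged this by eye and did not measure it.

**Disagreements:** My camera readings of the cradle's centre line differed by up to 5 mm. I used the middle value, and the cylinder entered freely. The timber's position was uncertain by a few centimetres; I felt no contact with it.

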